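Tidy the seasoning corner into its fitted holders

TASK

Tidy the seasoning corner: stand the pepper mill upright in the larger round wooden holder and the salt shaker upright in the smaller round one, lay the lemon lengthwise in the middle of the oval one, and lay the peeler lengthwise in the long narrow tray. Each must lie centred and fully down on the floor of its holder, let go and at rest; leave the spice jar where it stands.

Things in the scene. Friction and masses are not known exactly. Their poses are not given: they have to be found in the camera images.
- pepper_mill: Tall turned dark-brown wooden pepper mill, round, loose, 170 mm high, 0.18 kg: foot up to 58 mm across, head up to 49 mm across (a good grip) between 123 and 159 mm above the foot, small metal finial on top. Origin: centre of the foot's underside; z up along the mill. It starts upright.
- salt_shaker: Small glass salt shaker with a grey domed top, round, loose, 90 mm high, 0.1 kg; body up to 44 mm across (a good grip 50 mm up), domed top 34 mm across from 70 mm up. Origin: centre of its underside; z up. It starts upright.
- lemon: Yellow lemon, loose, 78 mm long along its x, 55 mm across, 56 mm high, 0.11 kg. Origin: underside, below its middle, as it starts; z up at the start. It may roll about its long axis if knocked.
- lemon_center (a point): The middle of the lemon, 28 mm above the lemon's origin, with the lemon's axes (x along its length).
- peeler: Loose vegetable peeler lying flat, 170 mm along its x, 80 g. Dark-blue rounded handle, x = -85 to +15 mm; at x = -25 mm (near the centre of mass) 22 mm wide (y), widest 6 to 11 mm up, top 16 mm up: grip it there, fingertips about 4 mm above its underside. Steel blade 14 mm wide, 6 mm high, on to x = +85. Origin: underside, mid-length; z up. Either way round in the tray.
- mill_holder: Larger round wooden holder, fixed to the worktop: a thin disc with a rounded rim, 70 mm across inside, 90 mm outside. Origin: centre of its underside; z up. Its floor is 3 mm and the top of its rim 10 mm above the worktop.
- salt_holder: Smaller round wooden holder of the same make, fixed: 54 mm across inside, 74 mm outside. Origin: centre of its underside; floor at 3 mm, top of the rim at 10 mm.
- lemon_holder: Oval wooden holder of the same make, fixed: 96 mm (along its x) by 70 mm (y) inside, 116 by 90 mm outside. Origin: centre of its underside; floor at 3 mm, top of the rim at 10 mm.
- peeler_tray: Long narrow wooden tray of the same make, fixed: 188 mm (along its x) by 45 mm (y) inside, 208 by 65 mm outside. Origin: centre of its underside; floor at 3 mm, top of the rim at 10 mm. The rim of both long sides is left out over the middle 100 mm (x from -50 to +50 mm), as room for the fingers.
- spice_jar: Bystander: loose upright glass spice jar with a red cap, 45 mm across, 106 mm high, standing among the task's things. Origin: centre of its underside. Not to be moved.
Things that resemble listed ones, but are neither listed nor needed, are in the scene too. Of the things shaped like the pepper_mill, the brown one is meant.

How it is judged:
At the end, for the whole second after the job is handed in: Mill and shaker upright (0.1 rad) and within 10 mm of their holders' centres, lemon (length within 0.35 rad) and peeler (0.2 rad) within 15 mm of theirs, all down on the floors and at rest; spice jar upright, within 20 mm of its start (horizontal distance between pepper_mill and mill_holder below 0.01 m and z of pepper_mill in the frame of mill_holder below 0.007 m and angle between each of pepper_mill, salt_shaker, spice_jar's own z axis and vertical below 0.1 rad and horizontal distance between salt_shaker and salt_holder below 0.01 m and z of salt_shaker in the frame of salt_holder below 0.007 m and horizontal distance between lemon_center and lemon_holder below 0.015 m and z of lemon_center in the frame of lemon_holder below 0.038 m and angle between the x axis of lemon_center and the x axis of lemon_holder, either way round below 0.35 rad and horizontal distance between peeler and peeler_tray below 0.015 m and z of peeler in the frame of peeler_tray below 0.008 m and angle between the x axis of peeler and the x axis of peeler_tray, either way round below 0.2 rad and linear speed of each of pepper_mill, salt_shaker, lemon, peeler below 0.02 m/s and distance of spice_jar from where it was at the start of the episode below 0.02 m); the robot touches nothing.
It fails at once if the spice jar is knocked over or moved away (distance of spice_jar from where it was at the start of the episode above 0.03 m or angle between spice_jar's own z axis and vertical above 0.5 rad).
It also fails if it takes over 104 s, if anything falls off the work surface, if the arm or the gripper's body presses on something with over 40 N, if the wrist force passes 120 N, or if a joint passes its speed limit or range.

ROBOT

A 6-joint arm with a two-finger parallel gripper is mounted at the origin on a cart in front of the work surface, level with it; the furniture and walls round the work are solid. World frame = base frame: x ahead of the robot, y to its left, z up, the work surface at z = 0. Lengths are in m, angles in rad, forces in N, time in s.
With the tool pointing down it reaches from about 0.275 to 0.775 m from the base axis. Payload 14.6 kg.
Tool frame: the origin (TCP) lies on the centre line of the jaws, within the pads' length; the fingertips stand 8 mm ahead of it and the grasp point (between the pads) lies 11 mm behind it; z points along the fingers, y is the line along which they close (so a half turn about z gives the same grasp; the last joint's range is limited). The gripper opens to 85 mm and grips with 20 to 120 N. Pads are 22 mm wide; open, the fingers measure 114 mm over their backs; the gripper's body (76 mm by 85 mm) begins 54 mm behind the grasp point. The pads swing forward as they close: fully open they stand 13 mm farther back than shut.
Start: joints at [1.169, 0.263, -0.048, 1.259, 0, 1.415], TCP at [0.128, 0.509, 0.2] pointing down, gripper open.
Joint ranges: [-2.65, 2.65], [-0.89, 1.7], [-1.18, 1.37], [-2.13, 2.11], [-1.35, 1.29], [-3.14, 3.14]. Speed limits (rad/s): [1.89, 1.89, 2.57, 2.79, 3.14, 3.14].

INTERFACE

Orientations are given as a 3x3 rotation matrix whose columns are the frame's x, y, z axes.
In Python, from workcell import env, read_camera gives the robot as it stands.
- The arm moves only by the tool apply_moves, never from a script. Its arguments are lists of equal length, an entry for each row: "claw": the opening, from -1 (shut) to 1 (fully open); "xyz": the shift along the tool's x, y, z in units of 25 mm (1.0 is 25 mm), a list of three; "dr": the turn, a rotation vector about the tool's x, y, z in degrees, a list of three. A call has 1 to 20 rows; each row shifts and turns the commanded pose from where the row before left it, along the tool's axes as they then stand; what a row does not reach is not made up. A row lasts 1/12 s, in which the tool goes at most 41.7 mm and 7.16 degrees, less where a joint would pass 70% of its speed; a pose out of reach is approached as far as the arm can. A call is refused whole if a number of a shift passes 1 or a number of a turn 7.16, either way. A call with a gripper value outside its range is refused whole. The fingers move at their own pace and stop on an object; "force" is the grip in N (left out, the last holds). Time passes only in rows, so rows that do not move let the fingers close. It gives the time, the measured TCP pose, the force, the opening and the grip force at its end, in the units of the state.
- env.get_obs(): the state, without advancing time (a new reading comes with each control period).
- read_camera(name): name is "scene" or "top" or "wrist"; returns a dict with "image" (420x560x3 uint8, red, green, blue), "camera_matrix" (3x3 intrinsics, pixels), "R" (3x3) and "t" (3): a world point X has camera coordinates R X + t; the wrist camera has in their place "tool_from_camera" (4x4, takes a point from camera to tool coordinates, whose origin is the TCP and whose axes are the flange's). Camera axes: x right, y down, z forward; pixel columns grow to the right and rows downward; lengths in m; the calibration is good to about 2 mm. The wrist camera is an equidistant fisheye: a pixel r from the principal point sees the ray r / f radians off the axis. A picture is of the moment at which its call begins: read the wrist's pose just before it. There is no depth.
- env.finish_job(): hands the job in; it is judged then, once.
The state is a dict: "time": time; "joints": joint angles; "qd": joint speeds; "joint_torque": joint torques, N m; "position": TCP position; "eef_rot": TCP orientation; "contact_force": force on the tool from outside, world axes, zero at the start; "moment": the same for the moment, N m; "opening": opening from 0.0 (shut) to 1.0 (fully open); "grip_force": force on a finger pad.
Only numpy, scipy, OpenCV 4.12 (cv2) and the standard library are available. Lean on these libraries where they do the work, as an engineer would, in place of code of your own. Each camera call takes 0.05 s, during which the arm holds its last target. There are 200 camera calls.

## Working session

There is one attempt and no reset: what is moved stays moved. The work goes in short steps, Python scripts to look and compute and a tool call to move; the robot and the scene stay as the last step left them, time stands still between calls to the robot, and variables do not carry over. Pictures are saved under pics/ and viewed, at most 14 in all, crops included, and the job is handed in when it is done.

Besides the shell and the picture viewer there is one more tool, called as name(argument=value, ...), one argument or row to a line, values as JSON. apply_moves: Moves the arm, as the interface text tells. Its arguments: {"type":"object","properties":{"claw":{"type":"array","items":{"type":"number"}},"xyz":{"type":"array","items":{"type":"array","items":{"type":"number"}}},"dr":{"type":"array","items":{"type":"array","items":{"type":"number"}}},"force":{"type":"number"}},"required":["claw","xyz","dr"]}

```bash
mkdir -p pics
cat > h.py <<'E'
import numpy as np, cv2
from workcell import env, read_camera
def px2w(c,u,v,z):
    K,R,t=map(np.array,(c["camera_matrix"],c["R"],c["t"]))
    d=R.T@np.linalg.solve(K,[u,v,1.]); o=-R.T@t
    return o+d*(z-o[2])/d[2]
def w2px(c,X):
    p=np.array(c["R"])@X+c["t"]; p=np.array(c["camera_matrix"])@p; return p[:2]/p[2]
def save(n,im,s=1): cv2.imwrite(n,cv2.resize(im[...,::-1],None,fx=s,fy=s,interpolation=cv2.INTER_CUBIC))
E
python3 - <<'E'
from h import *
import pickle
o=env.get_obs();print(o)
for n in("top","scene"):
    c=read_camera(n);save(f"pics/{n}0.png",c["image"],1.4);pickle.dump(c,open(n+".pkl","wb"));R=np.array(c["R"]);print(n,-R.T@c["t"],R[2],c["camera_matrix"])
E
```

```text
{'time': 0.0, 'joints': array([ 1.16872113e+00,  2.63523096e-01, -4.89568544e-02,  1.25938235e+00,
       -8.57714094e-06,  1.41551142e+00]), 'qd': array([-1.03513985e-03, -3.70644438e-04, -4.20090443e-04,  8.34394987e-06,
       -6.69823865e-04, -2.11046840e-04]), 'joint_torque': array([-5.43784372e-04, -6.37624741e+01,  3.84572661e+01,  1.35969801e-02,
       -1.03635418e-04, -2.91209062e-05]), 'position': array([0.12813056, 0.5088036 , 0.19921771]), 'eef_rot': array([[-9.69701493e-01,  2.44292542e-01, -4.09254306e-04],
       [ 2.44292835e-01,  9.69701006e-01, -9.84322375e-04],
       [ 1.56391697e-04, -1.05447677e-03, -9.99999432e-01]]), 'contact_force': array([ 0.48878513,  0.71691452, -0.57542665]), 'moment': array([-0.07934498,  0.02487278,  0.00500793]), 'grip_force': 0.0, 'opening': 0.9974699775646261}
top [ 0.31120888 -0.01702969  1.08339213] [ 0.14358964 -0.00263444 -0.98963381] [[445.34834758   0.         274.68424621]
 [  0.         445.34834758 206.27257344]
 [  0.           0.           1.        ]]
scene [0.99290744 0.60665362 0.49356334] [-0.55899514 -0.69472903 -0.4526323 ] [[442.90132393   0.         280.83723553]
 [  0.         442.90132393 214.0571633 ]
 [  0.           0.           1.        ]]
```

View pics/top0.png

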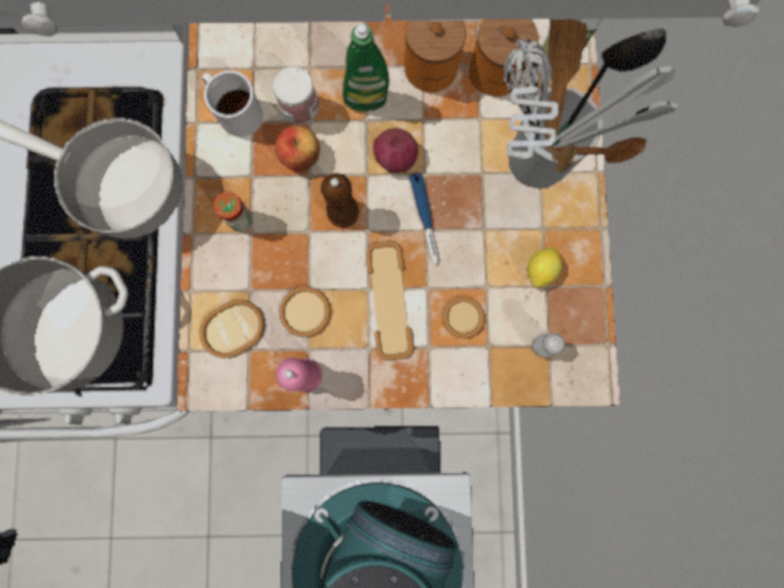

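View pics/scene0.png

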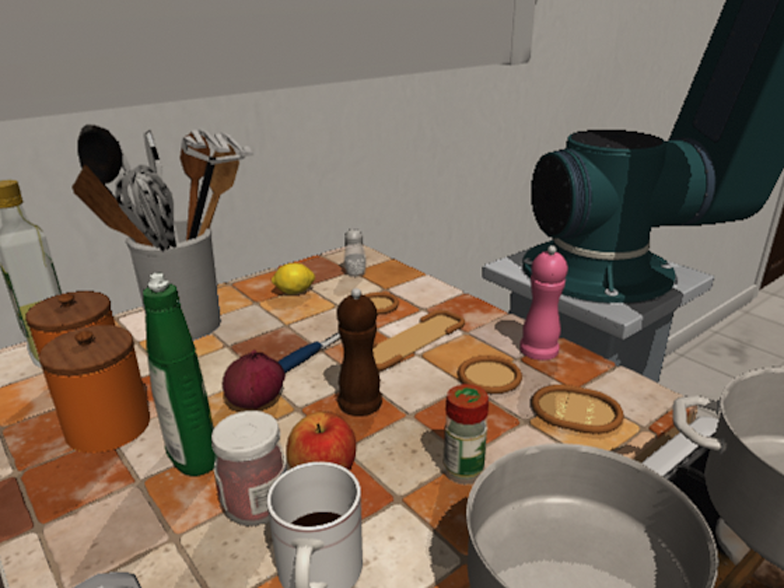

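The brown mill at display (340,200) in the top view is the one meant; the pink one at (298,375) is a decoy of the same shape. The shaker is at (548,345), the lemon at (546,268), the peeler runs from (416,178) to (435,260), and the spice jar is at (230,208). The holders are the oval (233,327), large round (305,311), tray (390,300) and small round (464,317). I'll enlarge the crop to measure these.

Run:
```python
from h import *
import pickle
c=pickle.load(open("top.pkl","rb"));save("pics/topcrop.png",c["image"][110:290,135:295],3.3);save("pics/topcropR.png",c["image"][110:290,255:415],3.3)
```

```text
(no output)
```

View pics/topcrop.png

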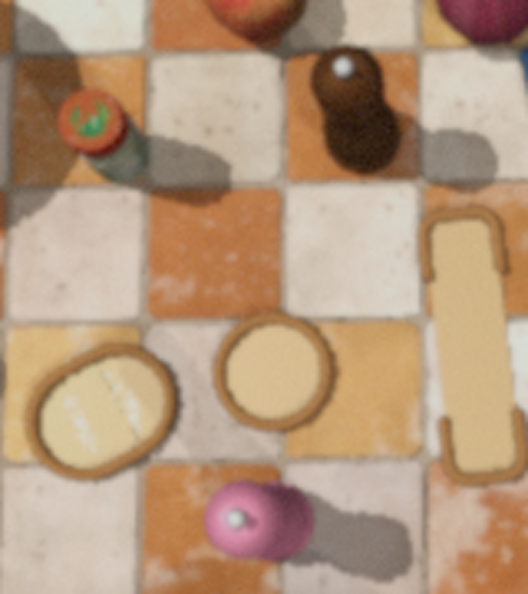

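View pics/topcropR.png

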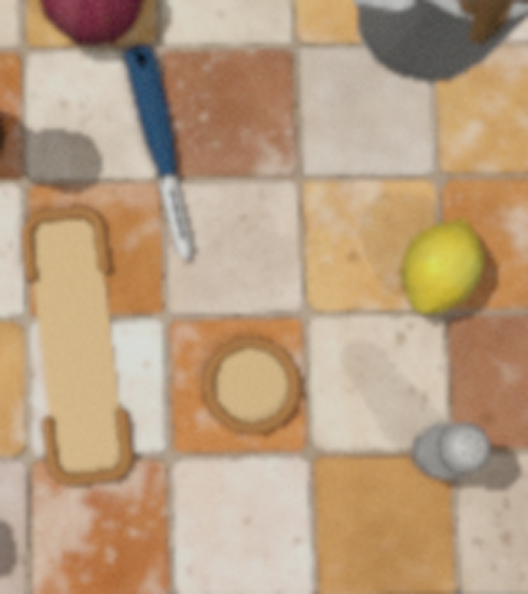

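Crops: mill finial at (343,67), jar cap (92,121), oval centre (104,411), large round (274,371), and tray ends (67,206)/(89,485) in the right crop. Also in the right crop: small round (251,384), peeler (140,47)–(187,258), lemon (443,268) and shaker dome (465,447). The crop confirms the brown mill.

Run:
```python
from h import *
import pickle
c=pickle.load(open("top.pkl","rb"));s=pickle.load(open("scene.pkl","rb"))
L=lambda u,v:((u+.5)/3.3-.5+135,(v+.5)/3.3-.5+110)
Rr=lambda u,v:((u+.5)/3.3-.5+255,(v+.5)/3.3-.5+110)
P={}
for n,p,z in [("mill_finial",L(343,67),.168),("mill_head",L(347,84),.141),("jarcap",L(92,121),.106),("oval",L(104.5,411),.006),("mholder",L(274.5,371.5),.006),
 ("trayA",Rr(67,206),.006),("trayB",Rr(89,485),.006),("sholder",Rr(251.5,384.5),.006),("peelH",Rr(140,47),.008),("peelT",Rr(187,258),.004),("lemon",Rr(443,268),.028),("dome",Rr(465,447),.08),("pink",L(236,519),.168)]:
    P[n]=px2w(c,*p,z); q=w2px(s,P[n]); print(n,P[n].round(4),"scene disp",(q*1.4).round(0))
a=P["trayA"]-P["trayB"];print("tray ang",np.degrees(np.arctan2(a[1],a[0])),np.linalg.norm(a),(P["trayA"]+P["trayB"])/2)
a=P["peelT"]-P["peelH"];print("peel ang",np.degrees(np.arctan2(a[1],a[0])),np.linalg.norm(a))
hsv=cv2.cvtColor(c["image"],cv2.COLOR_RGB2HSV)
m=np.zeros(hsv.shape[:2],np.uint8);m[170:212,370:408]=(cv2.inRange(hsv,(24,150,90),(36,255,255)))[170:212,370:408]
def axis(m,z):
    cs=max(cv2.findContours(m,0,cv2.CHAIN_APPROX_NONE)[0],key=cv2.contourArea)[:,0]
    W=np.array([px2w(c,u,v,z)[:2] for u,v in cs],np.float32)*1000
    (x,y),(d1,d2),an=cv2.fitEllipse(W); return x,y,d1,d2,an
print("lemon",axis(m,.028),"(long axis ang = an+90)")
# oval
m=np.zeros(hsv.shape[:2],np.uint8)
cv2.ellipse(m,(0,0),(0,0),0,0,0,0)
I=c["image"][205:262,138:195];save("pics/oval.png",I,10)
I=s["image"];print(I.shape)
```

```text
mill_finial [0.6094 0.055  0.168 ] scene disp [354. 289.]
mill_head [0.6065 0.0545 0.141 ] scene disp [356. 308.]
jarcap [0.5938 0.2319 0.106 ] scene disp [466. 393.]
oval [0.4031 0.2436 0.006 ] scene disp [574. 405.]
mholder [0.4304 0.1189 0.006 ] scene disp [488. 372.]
trayA [ 0.5529 -0.0218  0.006 ] scene disp [359. 361.]
trayB [ 0.3449 -0.0348  0.006 ] scene disp [455. 314.]
sholder [ 0.4167 -0.1556  0.006 ] scene disp [376. 301.]
peelH [ 0.6751 -0.0791  0.008 ] scene disp [265. 373.]
peelT [ 0.5124 -0.1108  0.004 ] scene disp [346. 330.]
lemon [ 0.4977 -0.2953  0.028 ] scene disp [293. 277.]
dome [ 0.3645 -0.2901  0.08  ] scene disp [354. 233.]
pink [0.3213 0.1219 0.168 ] scene disp [551. 246.]
tray ang 3.553683401634999 0.20840123358747706 [ 0.44893551 -0.02829772  0.006     ]
peel ang -168.97505970639696 0.1658237644998763
lemon (499.00164794921875, -293.4331970214844, 48.856204986572266, 68.90079498291016, 60.62439727783203) (long axis ang = an+90)
(420, 560, 3)
```

View pics/oval.png

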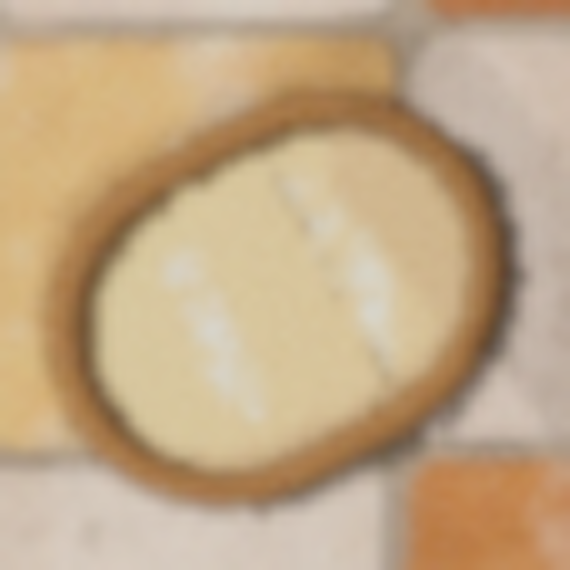

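The oval's outer edge runs from (45,297) to (512,297) and from row 88 to 505, so its centre is (279,297). Its straight sides rise to the right at about 29°, which puts the long axis at about -61° in the world frame. The lemon's axis is at -29°, so I'll move to hover over the lemon first.

```bash
cat >> h.py <<'E'
def plan(x,y,z,yaw=None,cmd=None):
    """yaw = world angle (deg) of the closing line; prints turn and shift in tool axes (units of 25mm)"""
    o=env.get_obs(); R=np.array(o["eef_rot"]); p=np.array(o["position"])
    cur=np.degrees(np.arctan2(R[1,1],R[0,1]))
    if yaw is None: yaw=cur
    d=(yaw-cur+180)%360-180; t=np.radians(yaw)
    Y=np.array([np.cos(t),np.sin(t),0]);Z=np.array([0,0,-1.]);X=np.cross(Y,Z)
    s=np.array([x,y,z])-p; s=np.array([X@s,Y@s,Z@s])/.025
    print("t",round(o["time"],2),"pos",p.round(4),"yaw",cur.round(2),"tool z",R[:,2].round(3),"turn z",round(-d,2),"shift",s.round(2),"j",np.degrees(o["joints"]).round(0))
E
python3 -c "
from h import *
plan(.498,-.294,.15,61)"
```

```text
t 0.1 pos [0.1281 0.5088 0.1993] yaw 75.86 tool z [-0.    -0.001 -1.   ] turn z 14.86 shift [-28.51 -20.92   1.97] j [67. 15. -3. 72.  0. 81.]
```

apply_moves(
  claw=[1,1,1,1,1,1,1,1,1,1,1,1,1,1,1,1,1,1,1,1],
  xyz=[
    [0,0,0],
    [0,0,0],
    [0,0,0],
    [-0.5,-0.36,0],
    [-0.9,-0.67,0],
    [-0.9,-0.67,0],
    [-0.9,-0.67,0],
    [-0.9,-0.67,0],
    [-0.9,-0.67,0],
    [-0.9,-0.67,0],
    [-0.9,-0.67,0],
    [-0.9,-0.67,0],
    [-0.9,-0.67,0],
    [-0.9,-0.67,0],
    [-0.9,-0.67,0],
    [-0.9,-0.67,0],
    [-0.9,-0.67,0],
    [-0.9,-0.67,0],
    [-0.9,-0.67,0],
    [-0.9,-0.67,0],
  ],
  dr=[
    [0,0,5],
    [0,0,5],
    [0,0,4.9],
    [0,0,0],
    [0,0,0],
    [0,0,0],
    [0,0,0],
    [0,0,0],
    [0,0,0],
    [0,0,0],
    [0,0,0],
    [0,0,0],
    [0,0,0],
    [0,0,0],
    [0,0,0],
    [0,0,0],
    [0,0,0],
    [0,0,0],
    [0,0,0],
    [0,0,0],
  ],
  force=30,
)

```text
time: 1.77
position: [0.3196, 0.0847, 0.1997]
eef_rot: [[-0.874, 0.486, 0.0], [0.486, 0.874, 0.0], [-0.0, 0.0, -1.0]]
contact_force: [1.7, 1.0, -0.2]
opening: 1.003
grip_force: 0.0
```

apply_moves(
  claw=[1,1,1,1,1,1,1,1,1,1,1,1,1,1,1,1],
  xyz=[
    [-0.9,-0.67,0],
    [-0.9,-0.67,0],
    [-0.9,-0.67,0],
    [-0.9,-0.67,0],
    [-0.9,-0.67,0],
    [-0.9,-0.67,0],
    [-0.9,-0.67,0],
    [-0.9,-0.67,0],
    [-0.9,-0.67,0],
    [-0.9,-0.67,0],
    [-0.9,-0.67,0],
    [-0.9,-0.67,0],
    [-0.9,-0.67,0.5],
    [-0.9,-0.5,0.5],
    [-0.9,0,0.5],
    [0,0,0.5],
  ],
  dr=[
    [0,0,0],
    [0,0,0],
    [0,0,0],
    [0,0,0],
    [0,0,0],
    [0,0,0],
    [0,0,0],
    [0,0,0],
    [0,0,0],
    [0,0,0],
    [0,0,0],
    [0,0,0],
    [0,0,0],
    [0,0,0],
    [0,0,0],
    [0,0,0],
  ],
)

```text
time: 3.1
position: [0.5049, -0.2814, 0.148]
eef_rot: [[-0.874, 0.487, 0.0], [0.487, 0.874, -0.0], [-0.0, 0.0, -1.0]]
contact_force: [0.0, 0.8, -0.9]
opening: 1.0
grip_force: 0.0
```

```bash
cat >> h.py <<'E'
def wrist(name=None,s=1.4):
    o=env.get_obs(); c=read_camera("wrist"); c["Rt"]=np.array(o["eef_rot"]); c["p"]=np.array(o["position"])
    if name: save(name,c["image"],s)
    return c
def wpx2w(c,u,v,z):
    K=c["camera_matrix"]; a=(u-K[0][2])/K[0][0]; b=(v-K[1][2])/K[1][1]; r=np.hypot(a,b)+1e-12
    d=np.array([np.sin(r)*a/r,np.sin(r)*b/r,np.cos(r)]); T=np.array(c["tool_from_camera"])
    o=c["Rt"]@T[:3,3]+c["p"]; d=c["Rt"]@T[:3,:3]@d
    return o+d*(z-o[2])/d[2]
def w2wpx(c,X):
    T=np.linalg.inv(c["tool_from_camera"]); q=c["Rt"].T@(np.array(X)-c["p"]); q=T[:3,:3]@q+T[:3,3]
    r=np.arctan2(np.hypot(q[0],q[1]),q[2]); n=np.hypot(q[0],q[1]); K=c["camera_matrix"]
    return np.array([K[0][2]+K[0][0]*r*q[0]/n,K[1][2]+K[1][1]*r*q[1]/n])
E
python3 - <<'E'
from h import *
plan(.498,-.294,.021,61)
c=wrist("pics/w1.png")
for X in [(.498,-.294,.028),(.3645,-.29,.085),(.417,-.1556,.006)]: print(X,(w2wpx(c,X)*1.4).round(0))
E
```

```text
t 3.1 pos [ 0.5049 -0.2814  0.148 ] yaw 60.88 tool z [ 0. -0. -1.] turn z -0.12 shift [-0.   -0.57  5.08] j [-37.  21.  -1.  67.   0.  -8.]
(0.498, -0.294, 0.028) [362. 276.]
(0.3645, -0.29, 0.085) [239.  83.]
(0.417, -0.1556, 0.006) [481.  75.]
```

View pics/w1.png

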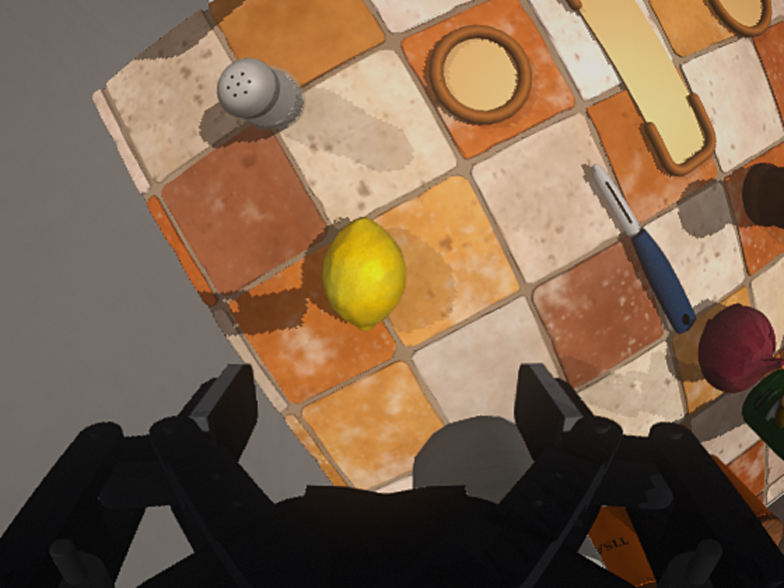

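The wrist view shows the lemon at (364,274), aligned with the tool's x axis, the shaker dome at (248,88), the small holder at (480,75), and the peeler from (597,170) to (685,325). My predictions agree to within a few pixels.

Run:
```python
from h import *
import pickle
c=wrist(); pickle.dump(c,open("w1.pkl","wb"))
for n,u,v,z in [("lemon",364,274,.028),("dome",248,88,.075),("hold",480,75.5,.006),("tip",597,168,.003),("handle",686,328,.008),("trayend",685,168,.006)]:
    print(n,wpx2w(c,u/1.4,v/1.4,z).round(4))
plan(.498,-.2935,.022,61)
```

```text
lemon [ 0.4946 -0.2896  0.028 ]
dome [ 0.3646 -0.2865  0.075 ]
hold [ 0.4144 -0.1544  0.006 ]
tip [ 0.5111 -0.1041  0.003 ]
handle [ 0.6695 -0.0766  0.008 ]
trayend [ 0.5437 -0.029   0.006 ]
t 3.2 pos [ 0.5021 -0.2787  0.1473] yaw 60.94 tool z [-0.003  0.002 -1.   ] turn z -0.06 shift [-0.14 -0.6   5.01] j [-37.  21.  -2.  67.  -0.  -8.]
```

apply_moves(
  claw=[1,1,1,1,1,1,1],
  xyz=[
    [0,-0.6,0],
    [0,0,0.8],
    [0,0,0.8],
    [0,0,0.8],
    [0,0,0.6],
    [0,0,0],
    [0,0,0],
  ],
  dr=[
    [0,0,0],
    [0,0,0],
    [0,0,0],
    [0,0,0],
    [0,0,0],
    [0,0,0],
    [0,0,0],
  ],
)

```text
time: 3.78
position: [0.4951, -0.2917, 0.0753]
eef_rot: [[-0.874, 0.485, -0.0], [0.485, 0.874, 0.0], [0.001, 0.0, -1.0]]
contact_force: [0.0, -1.2, 0.8]
opening: 1.003
grip_force: 0.0
```

```bash
python3 -c "
from h import *
plan(.4975,-.293,.022,61)"
```

```text
t 3.78 pos [ 0.4951 -0.2917  0.0753] yaw 60.97 tool z [-0.  0. -1.] turn z -0.03 shift [-0.11  0.    2.13] j [-39.  24. -10.  57.  -0. -10.]
```

apply_moves(
  claw=[1,1,1,1,1,-1,-1,-1,-1,-1,-1,-1,-1,-1],
  xyz=[
    [-0.1,0,0.6],
    [0,0,0.6],
    [0,0,0.6],
    [0,0,0.3],
    [0,0,0],
    [0,0,0],
    [0,0,0],
    [0,0,0],
    [0,0,0],
    [0,0,0],
    [0,0,0],
    [0,0,0],
    [0,0,0],
    [0,0,0],
  ],
  dr=[
    [0,0,0],
    [0,0,0],
    [0,0,0],
    [0,0,0],
    [0,0,0],
    [0,0,0],
    [0,0,0],
    [0,0,0],
    [0,0,0],
    [0,0,0],
    [0,0,0],
    [0,0,0],
    [0,0,0],
    [0,0,0],
  ],
  force=30,
)

```text
time: 4.95
position: [0.4986, -0.2938, 0.0234]
eef_rot: [[-0.874, 0.485, 0.002], [0.485, 0.874, -0.001], [-0.002, 0.0, -1.0]]
contact_force: [-1.3, 1.1, 14.1]
opening: 0.001
grip_force: 7.0
```

```bash
python3 -c "
from h import *
plan(.403,.2436,.15,29)"
```

```text
t 4.95 pos [ 0.4986 -0.2938  0.0234] yaw 60.96 tool z [ 0.002 -0.001 -1.   ] turn z 31.96 shift [20.65  7.08 -5.06] j [-39.  26. -14.  49.   0. -10.]
```

The gripper closed fully, so the lemon slipped out. I'll raise the arm and look.

apply_moves(
  claw=[-1,-1,-1,-1,-1,-1,-1,-1],
  xyz=[
    [0,0,-0.7],
    [0,0,-0.8],
    [0,0,-0.8],
    [0,0,-0.8],
    [0,0,-0.8],
    [0,0,-0.8],
    [0,0,0],
    [0,0,0],
  ],
  dr=[
    [0,0,0],
    [0,0,0],
    [0,0,0],
    [0,0,0],
    [0,0,0],
    [0,0,0],
    [0,0,0],
    [0,0,0],
  ],
)

```text
time: 5.62
position: [0.4981, -0.2937, 0.1405]
eef_rot: [[-0.874, 0.485, 0.001], [0.485, 0.874, -0.001], [-0.002, -0.0, -1.0]]
contact_force: [0.5, 0.1, 0.1]
opening: -0.001
grip_force: 0.0
```

Run:
```python
from h import *
import pickle
c=wrist("pics/w2.png"); pickle.dump(c,open("w2.pkl","wb")); plan(.498,-.293,.022,61); print(env.get_obs()["opening"])
```

```text
t 5.67 pos [ 0.4977 -0.2934  0.1395] yaw 60.96 tool z [ 0. -0. -1.] turn z -0.04 shift [-0.    0.02  4.7 ] j [-39.  22.  -3.  66.  -0. -10.]
0.00316972189385305
```

View pics/w2.png

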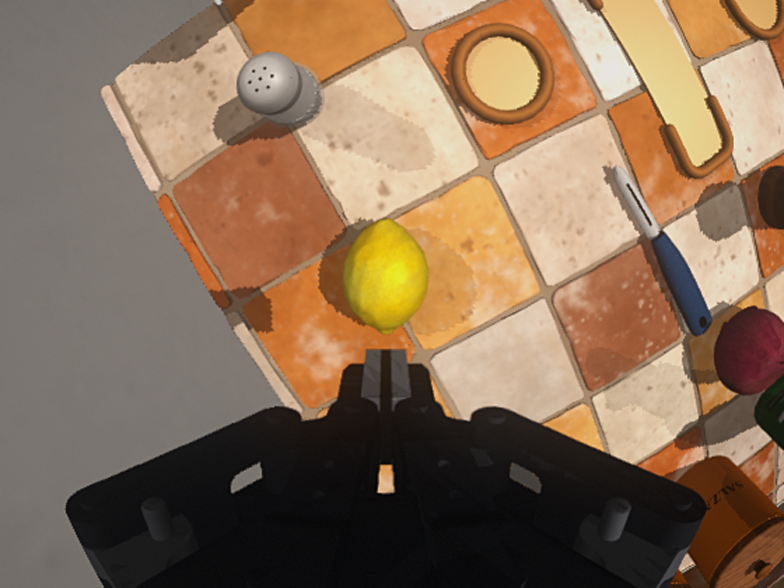

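Run:
```python
from h import *
import pickle
c=pickle.load(open("w2.pkl","rb"))
for n,u,v,z in [("lemon",386,275,.028),("dome",269,82,.075),("hold",502,74,.006),("pads",386,375,.135)]:
    print(n,wpx2w(c,u/1.4,v/1.4,z).round(4))
for X in [(.498,-.2935,.028),(.498,-.2935,.1315),c["p"]]: print((w2wpx(c,X)*1.4).round())
print(c["tool_from_camera"])
t=read_camera("top");I=t["image"]
hsv=cv2.cvtColor(I,cv2.COLOR_RGB2HSV);save("pics/top2.png",I[140:290,270:440],4)
```

```text
lemon [ 0.497  -0.2913  0.028 ]
dome [ 0.3658 -0.2888  0.075 ]
hold [ 0.4163 -0.1564  0.006 ]
pads [ 0.5138 -0.3009  0.135 ]
[384. 278.]
[383. 335.]
[383. 343.]
[[-8.17218416e-04 -9.63456141e-01 -2.67864884e-01  6.82486002e-02]
 [ 9.99999414e-01 -9.77651736e-04  4.65557974e-04  9.53812566e-04]
 [-7.10423258e-04 -2.67864347e-01  9.63456375e-01 -1.72790928e-01]
 [ 0.00000000e+00  0.00000000e+00  0.00000000e+00  1.00000000e+00]]
```

View pics/top2.png

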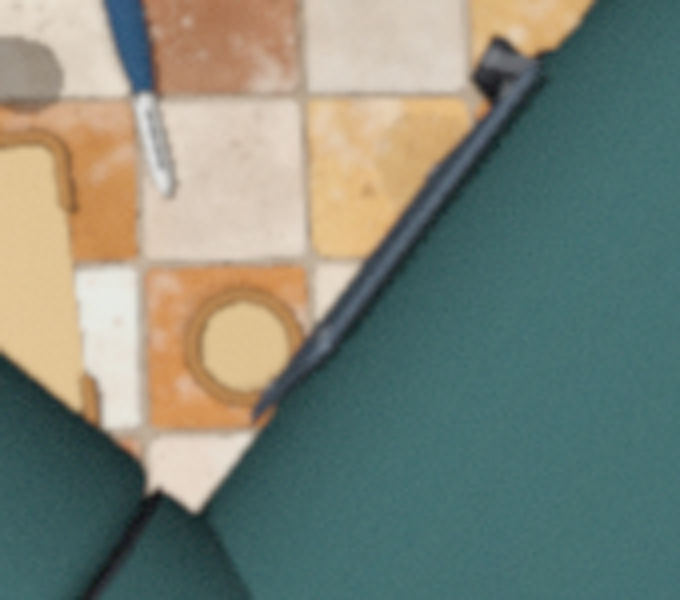

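Run:
```python
from h import *
import pickle
for f in("w1.pkl","w2.pkl"):
    c=pickle.load(open(f,"rb"));print(c["camera_matrix"][0][0],c["p"])
    for q in [(0,0,8),(11,0,8),(-11,0,8),(11,0,-30),(-11,0,-30),(0,42,-5),(11,42,-5),(-11,42,-5),(11,48,-5),(0,-42,-5)]:
        X=c["p"]+c["Rt"]@np.array(q)/1000; print(q,(w2wpx(c,X)*1.4).round())
c1,c2=[pickle.load(open(f,"rb")) for f in("w1.pkl","w2.pkl")]
for c in(c1,c2):
    hsv=cv2.cvtColor(c["image"],cv2.COLOR_RGB2HSV);m=cv2.inRange(hsv,(23,150,60),(36,255,255));m[:,:200]=0;m[:140]=0;m[:,330:]=0
    cs=max(cv2.findContours(m,0,cv2.CHAIN_APPROX_NONE)[0],key=cv2.contourArea)[:,0]
    W=np.array([wpx2w(c,u,v,.028)[:2] for u,v in cs],np.float32)*1000; print(cv2.fitEllipse(W))
```

```text
325.19226210127806 [ 0.50282415 -0.27952963  0.14580295]
(0, 0, 8) [383. 336.]
(11, 0, 8) [383. 311.]
(-11, 0, 8) [383. 360.]
(11, 0, -30) [382. 345.]
(-11, 0, -30) [382. 402.]
(0, 42, -5) [487. 347.]
(11, 42, -5) [489. 321.]
(-11, 42, -5) [485. 371.]
(11, 48, -5) [503. 321.]
(0, -42, -5) [279. 347.]
325.19226210127806 [ 0.49812827 -0.29373489  0.14048501]
(0, 0, 8) [383. 336.]
(11, 0, 8) [383. 311.]
(-11, 0, 8) [383. 360.]
(11, 0, -30) [382. 345.]
(-11, 0, -30) [382. 402.]
(0, 42, -5) [487. 347.]
(11, 42, -5) [489. 321.]
(-11, 42, -5) [485. 371.]
(11, 48, -5) [503. 321.]
(0, -42, -5) [279. 347.]
((497.667724609375, -292.89654541015625), (52.752418518066406, 71.02117919921875), 58.84513473510742)
((497.792724609375, -292.7269592285156), (52.57475280761719, 71.1517105102539), 59.526206970214844)
```

The pictures and the 14 N contact both suggest the fingertips sit about 33 mm behind the reported TCP, rather than 8 mm ahead. The shut fingers came to rest on top of the lemon, which hasn't moved. I'll check by gently probing free worktop with the gripper shut.

```bash
python3 -c "
from h import *
plan(.45,-.225,.03,61)"
```

```text
t 5.72 pos [ 0.4974 -0.2932  0.139 ] yaw 60.96 tool z [-0.001  0.001 -1.   ] turn z -0.04 shift [2.98 1.47 4.36] j [-39.  22.  -3.  66.  -0. -10.]
```

apply_moves(
  claw=[-1,-1,-1,-1,-1,-1,-1,-1,-1,-1,-1,-1],
  xyz=[
    [0.75,0.37,0],
    [0.75,0.37,0],
    [0.75,0.37,0],
    [0.75,0.37,0],
    [0,0,1],
    [0,0,1],
    [0,0,1],
    [0,0,1],
    [0,0,0.6],
    [0,0,0.3],
    [0,0,0],
    [0,0,0],
  ],
  dr=[
    [0,0,0],
    [0,0,0],
    [0,0,0],
    [0,0,0],
    [0,0,0],
    [0,0,0],
    [0,0,0],
    [0,0,0],
    [0,0,0],
    [0,0,0],
    [0,0,0],
    [0,0,0],
  ],
)

```text
time: 6.72
position: [0.4499, -0.2245, 0.0172]
eef_rot: [[-0.874, 0.485, -0.001], [0.485, 0.874, 0.0], [0.001, 0.0, -1.0]]
contact_force: [-0.2, 0.4, 0.4]
opening: -0.0
grip_force: 0.0
```

apply_moves(
  claw=[-1,-1,-1,-1,-1],
  xyz=[
    [0,0,0.2],
    [0,0,0.2],
    [0,0,0.2],
    [0,0,0],
    [0,0,0],
  ],
  dr=[
    [0,0,0],
    [0,0,0],
    [0,0,0],
    [0,0,0],
    [0,0,0],
  ],
)

```text
time: 7.13
position: [0.4499, -0.2245, 0.0021]
eef_rot: [[-0.874, 0.485, -0.0], [0.485, 0.874, 0.0], [0.0, 0.0, -1.0]]
contact_force: [-0.4, 0.7, 0.6]
opening: 0.003
grip_force: 0.0
```

apply_moves(
  claw=[-1,-1,-1,-1,-1,-1],
  xyz=[
    [0,0,0.2],
    [0,0,0.2],
    [0,0,0.2],
    [0,0,0.2],
    [0,0,0],
    [0,0,0],
  ],
  dr=[
    [0,0,0],
    [0,0,0],
    [0,0,0],
    [0,0,0],
    [0,0,0],
    [0,0,0],
  ],
)

```text
time: 7.63
position: [0.4498, -0.2244, -0.0182]
eef_rot: [[-0.874, 0.485, -0.001], [0.485, 0.874, 0.0], [0.001, 0.0, -1.0]]
contact_force: [0.0, -0.7, -0.3]
opening: 0.001
grip_force: 0.0
```

apply_moves(
  claw=[-1,-1,-1,-1,-1],
  xyz=[
    [0,0,0.12],
    [0,0,0.12],
    [0,0,0.12],
    [0,0,0],
    [0,0,0],
  ],
  dr=[
    [0,0,0],
    [0,0,0],
    [0,0,0],
    [0,0,0],
    [0,0,0],
  ],
)

```text
time: 8.05
position: [0.4499, -0.2245, -0.027]
eef_rot: [[-0.874, 0.485, -0.0], [0.485, 0.874, 0.0], [0.0, 0.0, -1.0]]
contact_force: [0.1, -0.5, -0.1]
opening: 0.001
grip_force: 0.0
```

apply_moves(
  claw=[-1,-1,-1,-1,-1,-1],
  xyz=[
    [0,0,0.08],
    [0,0,0.08],
    [0,0,0.08],
    [0,0,0.06],
    [0,0,0],
    [0,0,0],
  ],
  dr=[
    [0,0,0],
    [0,0,0],
    [0,0,0],
    [0,0,0],
    [0,0,0],
    [0,0,0],
  ],
)

```text
time: 8.55
position: [0.4503, -0.2248, -0.0318]
eef_rot: [[-0.874, 0.485, 0.002], [0.485, 0.874, -0.002], [-0.002, -0.001, -1.0]]
contact_force: [-13.5, 8.9, 59.6]
opening: -0.0
grip_force: 29.8
```

The shut fingertips touched the worktop at a TCP z of about -0.031. So the tips sit about 31 mm behind the reported TCP, and I'll correct every height by that. Lifting, opening and returning to the lemon.

apply_moves(
  claw=[-1,1,1,1,1,1,1,1,1,1,1,1],
  xyz=[
    [0,0,-0.5],
    [0,0,-1],
    [0,0,-1],
    [0,0,-1],
    [0,0,-0.8],
    [-0.75,-0.37,0],
    [-0.75,-0.37,0],
    [-0.75,-0.37,0],
    [-0.75,-0.37,0],
    [0,0,0],
    [0,0,0],
    [0,0,0],
  ],
  dr=[
    [0,0,0],
    [0,0,0],
    [0,0,0],
    [0,0,0],
    [0,0,0],
    [0,0,0],
    [0,0,0],
    [0,0,0],
    [0,0,0],
    [0,0,0],
    [0,0,0],
    [0,0,0],
  ],
)

```text
time: 9.55
position: [0.4971, -0.2928, 0.0728]
eef_rot: [[-0.874, 0.485, -0.001], [0.485, 0.874, 0.001], [0.001, 0.0, -1.0]]
contact_force: [-0.4, -0.2, 0.9]
opening: 1.003
grip_force: 0.0
```

```bash
python3 -c "
from h import *
plan(.4978,-.2928,-.023,60)"
```

```text
t 9.55 pos [ 0.4971 -0.2928  0.0728] yaw 60.96 tool z [-0.001  0.001 -1.   ] turn z 0.96 shift [-0.02  0.01  3.83] j [-39.  24. -10.  57.   0. -10.]
```

apply_moves(
  claw=[1,1,1,1,1,1,1,-1,-1,-1,-1,-1,-1,-1,-1,-1],
  xyz=[
    [0,0,0.8],
    [0,0,0.8],
    [0,0,0.8],
    [0,0,0.8],
    [0,0,0.5],
    [0,0,0.13],
    [0,0,0],
    [0,0,0],
    [0,0,0],
    [0,0,0],
    [0,0,0],
    [0,0,0],
    [0,0,0],
    [0,0,0],
    [0,0,0],
    [0,0,0],
  ],
  dr=[
    [0,0,0.5],
    [0,0,0.5],
    [0,0,0],
    [0,0,0],
    [0,0,0],
    [0,0,0],
    [0,0,0],
    [0,0,0],
    [0,0,0],
    [0,0,0],
    [0,0,0],
    [0,0,0],
    [0,0,0],
    [0,0,0],
    [0,0,0],
    [0,0,0],
  ],
  force=30,
)

```text
time: 10.88
position: [0.4981, -0.2938, -0.0212]
eef_rot: [[-0.866, 0.501, 0.001], [0.501, 0.866, -0.001], [-0.002, -0.0, -1.0]]
contact_force: [-2.9, 1.4, 11.1]
opening: 0.624
grip_force: 29.3
```

apply_moves(
  claw=[-1,-1,-1,-1,-1,-1],
  xyz=[
    [0,0,-0.5],
    [0,0,-1],
    [0,0,-1],
    [0,0,-1],
    [0,0,-1],
    [0,0,-0.5],
  ],
  dr=[
    [0,0,0],
    [0,0,0],
    [0,0,0],
    [0,0,0],
    [0,0,0],
    [0,0,0],
  ],
)

```text
time: 11.38
position: [0.4985, -0.294, 0.106]
eef_rot: [[-0.866, 0.501, 0.003], [0.501, 0.866, -0.002], [-0.004, -0.001, -1.0]]
contact_force: [0.7, -0.4, -0.9]
opening: 0.622
grip_force: 31.8
```

```bash
python3 -c "
from h import *
plan(.403,.2436,.1,29)"
```

```text
t 11.38 pos [ 0.4985 -0.294   0.106 ] yaw 59.96 tool z [ 0.003 -0.002 -1.   ] turn z 30.96 shift [20.66  7.08  0.24] j [-39.  23.  -6.  61.   0.  -9.]
```

apply_moves(
  claw=[-1,-1,-1,-1,-1,-1,-1,-1,-1,-1,-1,-1,-1,-1,-1,-1,-1,-1,-1,-1],
  xyz=[
    [0,0,0],
    [0,0,0],
    [0,0,0],
    [0,0,0],
    [0,0,0],
    [0.5,0.2,0],
    [0.9,0.3,0],
    [0.9,0.3,0],
    [0.9,0.3,0],
    [0.9,0.3,0],
    [0.9,0.3,0],
    [0.9,0.3,0],
    [0.9,0.3,0],
    [0.9,0.3,0],
    [0.9,0.3,0],
    [0.9,0.3,0],
    [0.9,0.3,0],
    [0.9,0.3,0],
    [0.9,0.3,0],
    [0.9,0.3,0],
  ],
  dr=[
    [0,0,6.2],
    [0,0,6.2],
    [0,0,6.2],
    [0,0,6.2],
    [0,0,6.2],
    [0,0,0],
    [0,0,0],
    [0,0,0],
    [0,0,0],
    [0,0,0],
    [0,0,0],
    [0,0,0],
    [0,0,0],
    [0,0,0],
    [0,0,0],
    [0,0,0],
    [0,0,0],
    [0,0,0],
    [0,0,0],
    [0,0,0],
  ],
)

```text
time: 13.05
position: [0.4345, 0.048, 0.1028]
eef_rot: [[-0.487, 0.873, 0.001], [0.873, 0.487, 0.0], [-0.0, 0.001, -1.0]]
contact_force: [0.5, -0.4, -1.0]
opening: 0.615
grip_force: 31.8
```

apply_moves(
  claw=[-1,-1,-1,-1,-1,-1,-1,-1,-1,-1,-1,-1],
  xyz=[
    [0.9,0.3,0],
    [0.9,0.3,0],
    [0.9,0.3,0],
    [0.9,0.3,0],
    [0.9,0.3,0],
    [0.9,0.3,0],
    [0.9,0.3,0],
    [0.5,0.2,0],
    [0.4,0.2,0],
    [0,0,0],
    [0,0,0],
    [0,0,0],
  ],
  dr=[
    [0,0,0],
    [0,0,0],
    [0,0,0],
    [0,0,0],
    [0,0,0],
    [0,0,0],
    [0,0,0],
    [0,0,0],
    [0,0,0],
    [0,0,0],
    [0,0,0],
    [0,0,0],
  ],
)

```text
time: 14.05
position: [0.4028, 0.2337, 0.1025]
eef_rot: [[-0.485, 0.875, 0.0], [0.875, 0.485, -0.0], [-0.0, -0.0, -1.0]]
contact_force: [-0.6, 0.7, -1.1]
opening: 0.622
grip_force: 31.8
```

Run:
```python
from h import *
import pickle
plan(.403,.2436,-.018,29)
c=wrist("pics/w3.png"); pickle.dump(c,open("w3.pkl","wb")); print((w2wpx(c,(.403,.2436,.006))*1.4).round(),(w2wpx(c,(.4304,.1189,.006))*1.4).round())
plan(.403,.2436,-.018,29)
```

```text
t 14.05 pos [0.4028 0.2337 0.1025] yaw 28.99 tool z [ 0. -0. -1.] turn z -0.01 shift [0.34 0.2  4.82] j [ 20.  12. -22.  55.  -0.  81.]
[392. 272.] [340. 442.]
t 14.1 pos [0.4029 0.2336 0.1025] yaw 28.95 tool z [ 0. -0. -1.] turn z -0.05 shift [0.35 0.2  4.82] j [ 20.  12. -22.  55.  -0.  81.]
```

View pics/w3.png

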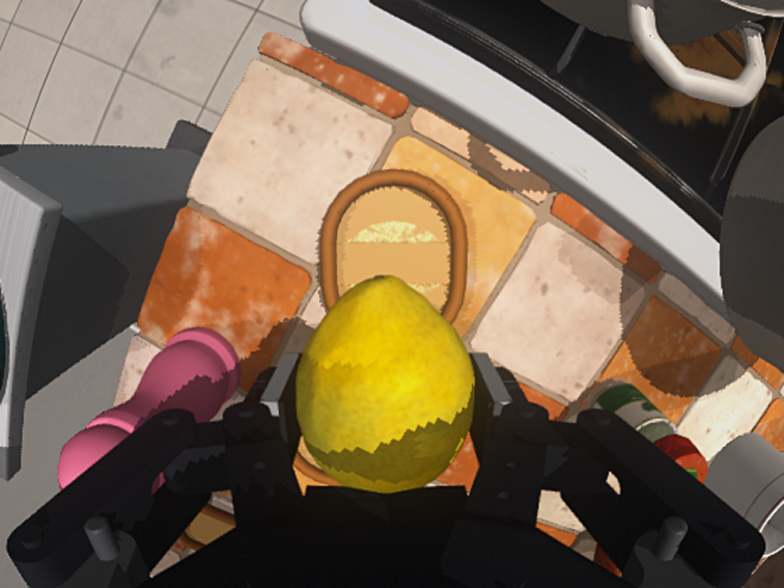

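The view shows the oval at (392,~272), exactly as predicted and aligned with the held lemon. I'll lower it.

apply_moves(
  claw=[-1,-1,-1,-1,-1,-1,-1,-1,-1,0.2,0.8,1,1,1,1,1],
  xyz=[
    [0.35,0.2,0],
    [0,0,0.8],
    [0,0,0.8],
    [0,0,0.8],
    [0,0,0.8],
    [0,0,0.8],
    [0,0,0.5],
    [0,0,0.25],
    [0,0,0],
    [0,0,0],
    [0,0,0],
    [0,0,0],
    [0,0,0],
    [0,0,0],
    [0,0,0],
    [0,0,0],
  ],
  dr=[
    [0,0,0],
    [0,0,0],
    [0,0,0],
    [0,0,0],
    [0,0,0],
    [0,0,0],
    [0,0,0],
    [0,0,0],
    [0,0,0],
    [0,0,0],
    [0,0,0],
    [0,0,0],
    [0,0,0],
    [0,0,0],
    [0,0,0],
    [0,0,0],
  ],
)

```text
time: 15.43
position: [0.4031, 0.2443, -0.0162]
eef_rot: [[-0.484, 0.875, 0.0], [0.875, 0.484, 0.0], [-0.0, 0.0, -1.0]]
contact_force: [0.6, -0.6, 0.2]
opening: 0.998
grip_force: 0.0
```

apply_moves(
  claw=[1,1,1,1,1,1,1],
  xyz=[
    [0,0,-0.5],
    [0,0,-1],
    [0,0,-1],
    [0,0,-1],
    [0,0,-1],
    [0,0,-1],
    [0,0,-1],
  ],
  dr=[
    [0,0,0],
    [0,0,0],
    [0,0,0],
    [0,0,0],
    [0,0,0],
    [0,0,0],
    [0,0,0],
  ],
)

```text
time: 16.02
position: [0.4027, 0.2442, 0.1475]
eef_rot: [[-0.484, 0.875, 0.0], [0.875, 0.484, 0.0], [-0.0, 0.0, -1.0]]
contact_force: [0.1, 0.2, -0.5]
opening: 1.001
grip_force: 0.0
```

Run:
```python
from h import *
c=wrist()
hsv=cv2.cvtColor(c["image"],cv2.COLOR_RGB2HSV);m=cv2.inRange(hsv,(25,170,60),(36,255,255))
cs=max(cv2.findContours(m,0,cv2.CHAIN_APPROX_NONE)[0],key=cv2.contourArea)[:,0]
W=np.array([wpx2w(c,u,v,.031)[:2] for u,v in cs],np.float32)*1000; print(cv2.fitEllipse(W), "want 403,243.6 ang~29 (+-20)")
plan(.608,.0545,.17,90)
```

```text
((400.9151306152344, 247.46685791015625), (46.148414611816406, 54.75529479980469), 2.1989004611968994) want 403,243.6 ang~29 (+-20)
t 16.07 pos [0.4045 0.2449 0.1517] yaw 28.96 tool z [ 0.005  0.002 -1.   ] turn z -61.04 shift [-8.14 -7.62 -0.73] j [ 21.  11. -16.  63.   0.  82.]
```

apply_moves(
  claw=[1,1,1,1,1,1,1,1,1,1,1,1,1,1,1,1,1,1,1,1],
  xyz=[
    [0,0,-0.4],
    [0,0,-0.3],
    [0,0,0],
    [0,0,0],
    [0,0,0],
    [0,0,0],
    [0,0,0],
    [0,0,0],
    [0,0,0],
    [-0.8,-0.8,0],
    [-0.9,-0.85,0],
    [-0.9,-0.85,0],
    [-0.9,-0.85,0],
    [-0.9,-0.85,0],
    [-0.9,-0.85,0],
    [-0.9,-0.85,0],
    [-0.9,-0.85,0],
    [-0.9,-0.85,0],
    [0,0,0],
    [0,0,0],
  ],
  dr=[
    [0,0,-6.8],
    [0,0,-6.8],
    [0,0,-6.8],
    [0,0,-6.8],
    [0,0,-6.8],
    [0,0,-6.8],
    [0,0,-6.8],
    [0,0,-6.8],
    [0,0,-6.6],
    [0,0,0],
    [0,0,0],
    [0,0,0],
    [0,0,0],
    [0,0,0],
    [0,0,0],
    [0,0,0],
    [0,0,0],
    [0,0,0],
    [0,0,0],
    [0,0,0],
  ],
)

```text
time: 17.73
position: [0.6035, 0.0531, 0.1628]
eef_rot: [[-1.0, 0.003, -0.001], [0.003, 1.0, 0.0], [0.001, 0.0, -1.0]]
contact_force: [-0.2, -0.3, 0.7]
opening: 0.999
grip_force: 0.0
```

Run:
```python
from h import *
import pickle
c=wrist("pics/w4.png"); pickle.dump(c,open("w4.pkl","wb"))
for X in [(.608,.0545,.168),(.608,.0545,.141),(.608,.0545,0)]: print((w2wpx(c,X)*1.4).round())
plan(.608,.0545,.088,90)
```

```text
[386. 357.]
[386. 333.]
[386. 268.]
t 17.78 pos [0.6027 0.0539 0.1631] yaw 89.92 tool z [-0.001  0.    -1.   ] turn z -0.08 shift [-0.21  0.02  3.01] j [-3. 24.  5. 71.  0. -3.]
```

View pics/w4.png

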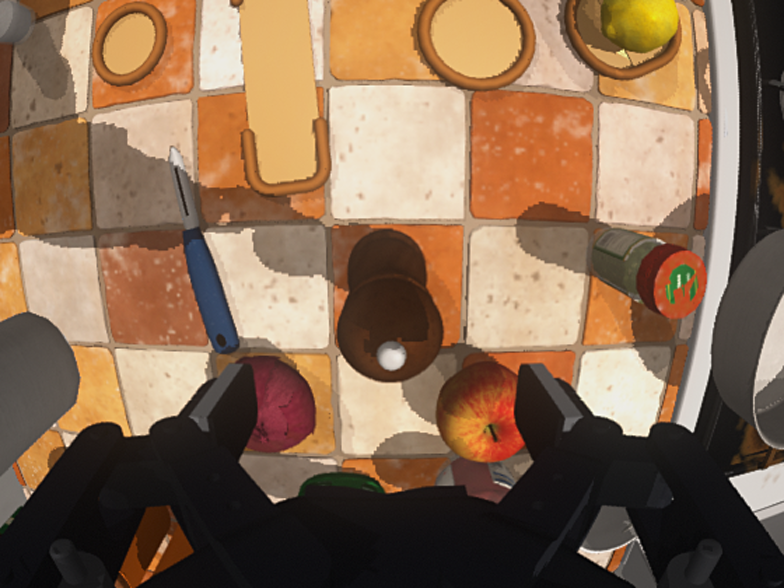

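The mill's head is at (390,329) and its finial at (391,355), within 4 px of prediction. The lemon is inside the oval.

Run:
```python
from h import *
import pickle
c=pickle.load(open("w4.pkl","rb"))
for n,u,v,z in [("finial",391,355,.168),("head",390,329,.141),("foot",387,262,.01),("lemon",640,21,.031),("mholder",476,37,.006),("oval",623.5,25,.006),("trayend",287,190,.006),("jar",672,284,.106),("peeltip",174,148,.003),("peelend",228,352,.008),("shold",130,43,.006)]:
    print(n,wpx2w(c,u/1.4,v/1.4,z).round(4))
```

```text
finial [0.6072 0.0564 0.168 ]
head [0.6059 0.0563 0.141 ]
foot [0.6012 0.0556 0.01  ]
lemon [0.4088 0.2451 0.031 ]
mholder [0.4329 0.1208 0.006 ]
oval [0.4054 0.2442 0.006 ]
trayend [ 0.5476 -0.0172  0.006 ]
jar [0.5933 0.2268 0.106 ]
peeltip [ 0.5096 -0.1087  0.003 ]
peelend [ 0.6743 -0.0736  0.008 ]
shold [ 0.417  -0.1496  0.006 ]
```

apply_moves(
  claw=[1,1,1,1,1,1,-1,-1,-1,-1,-1,-1,-1,-1,-1],
  xyz=[
    [-0.16,0.07,0],
    [0,0,0.8],
    [0,0,0.8],
    [0,0,0.8],
    [0,0,0.6],
    [0,0,0],
    [0,0,0],
    [0,0,0],
    [0,0,0],
    [0,0,0],
    [0,0,0],
    [0,0,0],
    [0,0,0],
    [0,0,0],
    [0,0,0],
  ],
  dr=[
    [0,0,0],
    [0,0,0],
    [0,0,0],
    [0,0,0],
    [0,0,0],
    [0,0,0],
    [0,0,0],
    [0,0,0],
    [0,0,0],
    [0,0,0],
    [0,0,0],
    [0,0,0],
    [0,0,0],
    [0,0,0],
    [0,0,0],
  ],
  force=40,
)

```text
time: 19.03
position: [0.6078, 0.0561, 0.0903]
eef_rot: [[-1.0, 0.001, 0.003], [0.001, 1.0, 0.0], [-0.003, 0.0, -1.0]]
contact_force: [-0.7, 0.8, 7.4]
opening: 0.548
grip_force: 40.2
```

apply_moves(
  claw=[-1,-1,-1,-1,-1],
  xyz=[
    [0,0,-0.4],
    [0,0,-0.8],
    [0,0,-0.6],
    [0,0,0],
    [0,0,0],
  ],
  dr=[
    [0,0,0],
    [0,0,0],
    [0,0,0],
    [0,0,0],
    [0,0,0],
  ],
)

```text
time: 19.45
position: [0.6074, 0.0559, 0.1346]
eef_rot: [[-1.0, 0.001, 0.002], [0.001, 1.0, -0.0], [-0.002, -0.0, -1.0]]
contact_force: [-0.5, -0.2, -1.6]
opening: 0.543
grip_force: 41.6
```

```bash
python3 -c "
from h import *
plan(.4315,.1195,.135,90)"
```

```text
t 19.45 pos [0.6074 0.0559 0.1346] yaw 89.96 tool z [ 0.002 -0.    -1.   ] turn z -0.04 shift [ 7.04  2.54 -0.01] j [-2. 25.  2. 67. -0. -2.]
```

apply_moves(
  claw=[-1,-1,-1,-1,-1,-1,-1,-1,-1,-1,-1,-1,-1,-1],
  xyz=[
    [0.34,0.14,0],
    [0.7,0.25,0],
    [0.7,0.25,0],
    [0.7,0.25,0],
    [0.7,0.25,0],
    [0.7,0.25,0],
    [0.7,0.25,0],
    [0.7,0.25,0],
    [0.7,0.25,0],
    [0.7,0.25,0],
    [0.4,0.15,0],
    [0,0,0],
    [0,0,0],
    [0,0,0],
  ],
  dr=[
    [0,0,0],
    [0,0,0],
    [0,0,0],
    [0,0,0],
    [0,0,0],
    [0,0,0],
    [0,0,0],
    [0,0,0],
    [0,0,0],
    [0,0,0],
    [0,0,0],
    [0,0,0],
    [0,0,0],
    [0,0,0],
  ],
)

```text
time: 20.62
position: [0.4315, 0.1194, 0.1335]
eef_rot: [[-1.0, 0.001, 0.0], [0.001, 1.0, -0.0], [-0.0, -0.0, -1.0]]
contact_force: [-0.1, -1.1, -2.2]
opening: 0.547
grip_force: 41.6
```

Run:
```python
from h import *
import pickle
plan(.4315,.1195,.093,90)
c=wrist("pics/w5.png"); pickle.dump(c,open("w5.pkl","wb"))
for X in [(.4315,.1195,.006),(.4315-.045,.1195,.006),(.403,.244,.031),(.4315,.1195,.05)]: print((w2wpx(c,X)*1.4).round())
```

```text
t 20.62 pos [0.4315 0.1194 0.1335] yaw 89.95 tool z [ 0. -0. -1.] turn z -0.05 shift [0.   0.01 1.62] j [  5.   9. -21.  60.  -0.   5.]
[384. 272.]
[384. 206.]
[576. 239.]
[384. 289.]
```

View pics/w5.png

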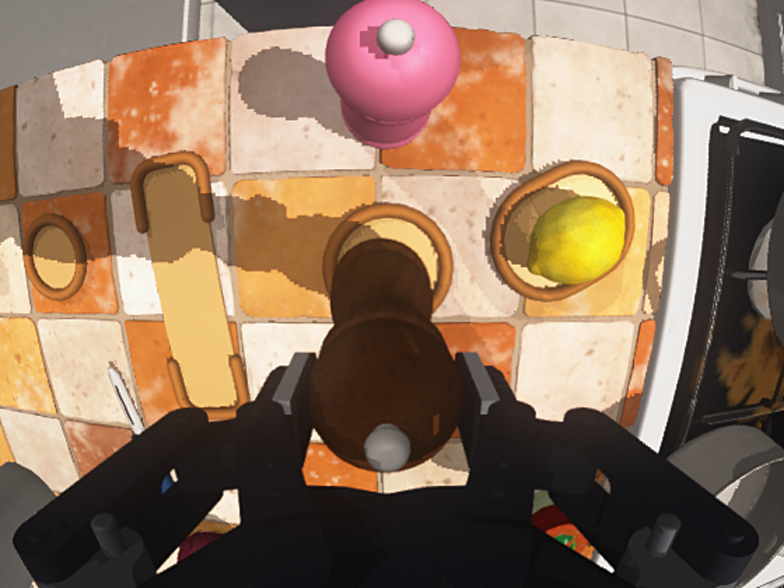

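The large holder's outer edge spans u 323–453 with its top at v 203. The hanging mill's foot spans 331–437. The lemon sits well in the oval at (578,241), against a prediction of (576,239).

Run:
```python
from h import *
import pickle
c=pickle.load(open("w5.pkl","rb"))
for n,u,v,z in [("L",323,262,.005),("R",453,262,.005),("T",388,203,.005),("footL",331,300,.05),("footR",437,300,.05),("footT",384,238,.05),("finial",388,447,.212)]: print(n,wpx2w(c,u/1.4,v/1.4,z).round(4))
for x in(.4315,.4295):
  for y in (.1195,.1215):
    th=np.linspace(0,2*np.pi,400); P=np.array([w2wpx(c,(x+.045*np.cos(t),y+.045*np.sin(t),.005))*1.4 for t in th]); print(x,y,P.min(0).round(1),P.max(0).round(1))
P=np.array([w2wpx(c,(.4315+.029*np.cos(t),.1195+.029*np.sin(t),.05))*1.4 for t in th]);print(P.min(0),P.max(0))
```

```text
L [0.4243 0.0783 0.005 ]
R [0.4245 0.1666 0.005 ]
T [0.3847 0.1224 0.005 ]
footL [0.4381 0.0885 0.05  ]
footR [0.4382 0.151  0.05  ]
footT [0.4015 0.1198 0.05  ]
finial [0.429  0.1211 0.212 ]
0.4315 0.1195 [317.8 205.7] [449.7 334.4]
0.4315 0.1215 [320.7 205.7] [452.6 334.4]
0.4295 0.1195 [317.7 202.7] [449.8 331.7]
0.4295 0.1215 [320.6 202.7] [452.7 331.7]
[333.94393558 239.66327827] [433.18925311 335.67228413]
```

apply_moves(
  claw=[-1,-1,-1,-1,-1,-1,-1,-1],
  xyz=[
    [0.04,0.06,0],
    [0,0,0.5],
    [0,0,0.5],
    [0,0,0.3],
    [0,0,0.2],
    [0,0,0.1],
    [0,0,0],
    [0,0,0],
  ],
  dr=[
    [0,0,0],
    [0,0,0],
    [0,0,0],
    [0,0,0],
    [0,0,0],
    [0,0,0],
    [0,0,0],
    [0,0,0],
  ],
)

```text
time: 21.33
position: [0.4303, 0.121, 0.0939]
eef_rot: [[-1.0, 0.001, 0.0], [0.001, 1.0, 0.0], [-0.0, 0.0, -1.0]]
contact_force: [0.1, 0.2, -2.2]
opening: 0.544
grip_force: 41.6
```

apply_moves(
  claw=[-1,-1,-1,-1],
  xyz=[
    [0,0,0.06],
    [0,0,0],
    [0,0,0],
    [0,0,0],
  ],
  dr=[
    [0,0,0],
    [0,0,0],
    [0,0,0],
    [0,0,0],
  ],
)

```text
time: 21.67
position: [0.4311, 0.121, 0.0933]
eef_rot: [[-1.0, 0.001, 0.003], [0.001, 1.0, -0.0], [-0.003, -0.0, -1.0]]
contact_force: [-1.4, -1.7, 12.7]
opening: 0.545
grip_force: 42.7
```

The foot touches the floor at the expected height (12.7 N), so I'll release.

apply_moves(
  claw=[-0.4,0,0.4,0.8,1,1,1,1,1,1,1,1,1],
  xyz=[
    [0,0,0],
    [0,0,0],
    [0,0,0],
    [0,0,0],
    [0,0,0],
    [0,0,0],
    [0,0,0],
    [0,0,-0.5],
    [0,0,-0.8],
    [0,0,-0.8],
    [0,0,-0.8],
    [0,0,0],
    [0,0,0],
  ],
  dr=[
    [0,0,0],
    [0,0,0],
    [0,0,0],
    [0,0,0],
    [0,0,0],
    [0,0,0],
    [0,0,0],
    [0,0,0],
    [0,0,0],
    [0,0,0],
    [0,0,0],
    [0,0,0],
    [0,0,0],
  ],
)

```text
time: 22.75
position: [0.4305, 0.1211, 0.1652]
eef_rot: [[-1.0, 0.001, 0.002], [0.001, 1.0, 0.0], [-0.002, 0.0, -1.0]]
contact_force: [0.6, 0.0, -1.0]
opening: 1.001
grip_force: 0.0
```

Run:
```python
from h import *
# peeler estimates averaged: tip/handle from top (.5124,-.1108)/(.6751,-.0791), w4 (.5096,-.1087)/(.6743,-.0736)
A=np.array([[.5124,-.1108],[.514,-.107],[.5096,-.1087]]).mean(0);B=np.array([[.6751,-.0791],[.6743,-.0736]]).mean(0)
d=(B-A)/np.linalg.norm(B-A);m=(A+B)/2;g=m+.025*d;a=np.degrees(np.arctan2(d[1],d[0]));print(m,g,a)
plan(*g,.10,90+a)
```

```text
[ 0.59335    -0.09259167] [ 0.61786616 -0.08769697] 11.290743202850487
t 22.75 pos [0.4305 0.1211 0.1652] yaw 89.96 tool z [ 0.002  0.    -1.   ] turn z -11.33 shift [-5.72 -9.66  2.61] j [  5.   8. -17.  64.   0.   5.]
```

apply_moves(
  claw=[1,1,1,1,1,1,1,1,1,1,1,1,1,1,1,1,1,1],
  xyz=[
    [0,0,0],
    [0,0,0],
    [-0.2,-0.46,0],
    [-0.55,-0.92,0],
    [-0.55,-0.92,0],
    [-0.55,-0.92,0],
    [-0.55,-0.92,0],
    [-0.55,-0.92,0],
    [-0.55,-0.92,0],
    [-0.55,-0.92,0.2],
    [-0.55,-0.92,0.4],
    [-0.55,-0.92,0.4],
    [-0.55,-0.92,0.4],
    [0,0,0.6],
    [0,0,0.6],
    [0,0,0],
    [0,0,0],
    [0,0,0],
  ],
  dr=[
    [0,0,-5.7],
    [0,0,-5.6],
    [0,0,0],
    [0,0,0],
    [0,0,0],
    [0,0,0],
    [0,0,0],
    [0,0,0],
    [0,0,0],
    [0,0,0],
    [0,0,0],
    [0,0,0],
    [0,0,0],
    [0,0,0],
    [0,0,0],
    [0,0,0],
    [0,0,0],
    [0,0,0],
  ],
)

```text
time: 24.25
position: [0.6169, -0.0883, 0.1001]
eef_rot: [[-0.981, -0.194, 0.0], [-0.194, 0.981, -0.0], [-0.0, -0.0, -1.0]]
contact_force: [0.5, 0.2, 0.9]
opening: 1.001
grip_force: 0.0
```

Run:
```python
from h import *
import pickle
c=wrist("pics/w6.png"); pickle.dump(c,open("w6.pkl","wb"))
for X in [(.6179,-.0877,.01),(.6748,-.0764,.008),(.512,-.1088,.003)]: print((w2wpx(c,X)*1.4).round())
plan(.6179,-.0877,-.027)
hsv=cv2.cvtColor(c["image"],cv2.COLOR_RGB2HSV);m=cv2.inRange(hsv,(100,100,30),(125,255,255))
k=max(cv2.findContours(m,0,cv2.CHAIN_APPROX_NONE)[0],key=cv2.contourArea)[:,0]
W=np.array([wpx2w(c,u,v,.008)[:2] for u,v in k],np.float32)*1000; print(cv2.minAreaRect(W))
```

```text
[384. 288.]
[384. 374.]
[384. 105.]
t 24.3 pos [ 0.6171 -0.0882  0.1004] yaw 101.22 tool z [ 0.001 -0.    -1.   ] turn z -0.0 shift [-0.03  0.01  5.1 ] j [-16.  27.   0.  63.  -0. -27.]
((622.8598022460938, -84.40568542480469), (100.04662322998047, 18.397777557373047), 11.887161254882812)
```

View pics/w6.png

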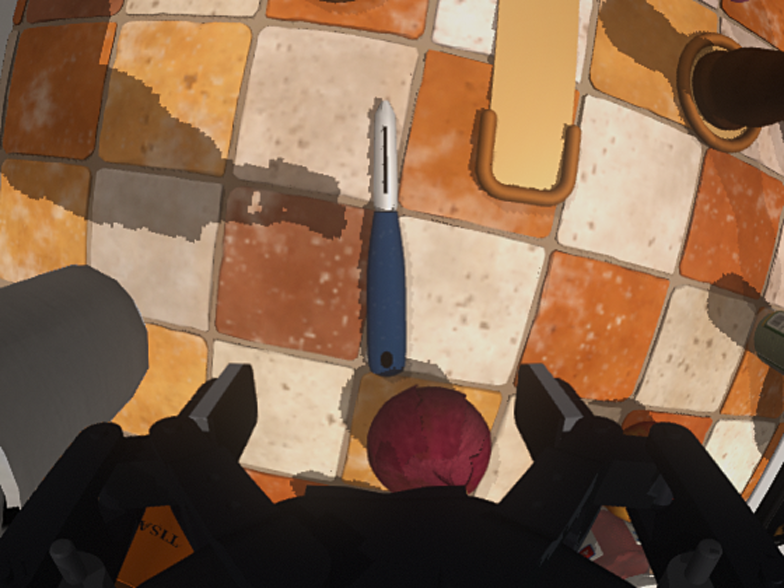

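The peeler is under the tool at u≈386, parallel to it, with its handle end at (386,374). The onion sits beyond at (430,440). I'll lower with a small correction.

apply_moves(
  claw=[0.3,0.3,0.3,0.3,0.3,0.3,0.3,0.3,0.3,0.3],
  xyz=[
    [0.08,0.09,0],
    [0,0,0.8],
    [0,0,0.8],
    [0,0,0.8],
    [0,0,0.8],
    [0,0,0.8],
    [0,0,0.6],
    [0,0,0.3],
    [0,0,0],
    [0,0,0],
  ],
  dr=[
    [0,0,0],
    [0,0,0],
    [0,0,0],
    [0,0,0],
    [0,0,0],
    [0,0,0],
    [0,0,0],
    [0,0,0],
    [0,0,0],
    [0,0,0],
  ],
)

```text
time: 25.13
position: [0.6147, -0.0862, -0.0221]
eef_rot: [[-0.981, -0.195, 0.001], [-0.195, 0.981, -0.0], [-0.001, -0.0, -1.0]]
contact_force: [-0.2, 0.0, -0.7]
opening: 0.651
grip_force: 0.0
```

```bash
python3 -c "
from h import *
plan(.6145,-.0865,-.028)"
```

```text
t 25.13 pos [ 0.6147 -0.0862 -0.0221] yaw 101.26 tool z [ 0.001 -0.    -1.   ] turn z -0.0 shift [ 0.01 -0.01  0.24] j [-15.  32. -11.  47.  -0. -27.]
```

apply_moves(
  claw=[0.3,0.3,-0.2,-1,-1,-1,-1,-1,-1,-1],
  xyz=[
    [0,0,0.22],
    [0,0,0],
    [0,0,0],
    [0,0,0],
    [0,0,0],
    [0,0,0],
    [0,0,0],
    [0,0,0],
    [0,0,0],
    [0,0,0],
  ],
  dr=[
    [0,0,0],
    [0,0,0],
    [0,0,0],
    [0,0,0],
    [0,0,0],
    [0,0,0],
    [0,0,0],
    [0,0,0],
    [0,0,0],
    [0,0,0],
  ],
  force=40,
)

```text
time: 25.97
position: [0.6147, -0.0863, -0.0278]
eef_rot: [[-0.981, -0.195, 0.001], [-0.195, 0.981, -0.0], [-0.001, -0.0, -1.0]]
contact_force: [-2.4, 0.1, 6.1]
opening: 0.242
grip_force: 39.1
```

apply_moves(
  claw=[-1,-1,-1,-1,-1],
  xyz=[
    [0,0,-0.4],
    [0,0,-0.8],
    [0,0,-0.8],
    [0,0,0],
    [0,0,0],
  ],
  dr=[
    [0,0,0],
    [0,0,0],
    [0,0,0],
    [0,0,0],
    [0,0,0],
  ],
)

```text
time: 26.38
position: [0.6152, -0.0864, 0.0231]
eef_rot: [[-0.981, -0.195, 0.002], [-0.195, 0.981, -0.001], [-0.002, -0.001, -1.0]]
contact_force: [-0.2, 0.6, -1.5]
opening: 0.247
grip_force: 39.6
```

Run:
```python
from h import *
# tray centre from top (.4489,-.0283), axis 3.55deg
t=np.radians(3.55); d=np.array([np.cos(t),np.sin(t)]); g=np.array([.4489,-.0283])+.025*d; print(g)
plan(*g,.03,93.55)
```

```text
[ 0.47385203 -0.02675201]
t 26.38 pos [ 0.6152 -0.0864  0.0231] yaw 101.26 tool z [ 0.002 -0.001 -1.   ] turn z 7.71 shift [ 5.5   2.73 -0.28] j [-16.  30.  -7.  53.  -0. -27.]
```

apply_moves(
  claw=[-1,-1,-1,-1,-1,-1,-1,-1,-1,-1,-1,-1,-1],
  xyz=[
    [0,0,-0.2],
    [0,0,-0.1],
    [0.3,0.15,0],
    [0.65,0.32,0],
    [0.65,0.32,0],
    [0.65,0.32,0],
    [0.65,0.32,0],
    [0.65,0.32,0],
    [0.65,0.32,0],
    [0.65,0.33,0],
    [0.65,0.33,0],
    [0,0,0],
    [0,0,0],
  ],
  dr=[
    [0,0,3.9],
    [0,0,3.8],
    [0,0,0],
    [0,0,0],
    [0,0,0],
    [0,0,0],
    [0,0,0],
    [0,0,0],
    [0,0,0],
    [0,0,0],
    [0,0,0],
    [0,0,0],
    [0,0,0],
  ],
)

```text
time: 27.47
position: [0.4717, -0.0261, 0.0289]
eef_rot: [[-0.998, -0.064, -0.001], [-0.064, 0.998, 0.0], [0.001, 0.0, -1.0]]
contact_force: [-0.1, -0.7, -1.3]
opening: 0.243
grip_force: 39.6
```

Run:
```python
from h import *
import pickle
plan(.47385,-.02675,-.024,93.55)
c=wrist("pics/w7.png"); pickle.dump(c,open("w7.pkl","wb"))
t=np.radians(3.55);R=np.array([[np.cos(t),-np.sin(t)],[np.sin(t),np.cos(t)]])
for q in [(-.104,0),(0,0),(-.08,.0325),(-.08,-.0325),(.08,.0325)]:
    X=np.array([.4489,-.0283])+R@q; print(q,(w2wpx(c,[*X,.006])*1.4).round())
```

```text
t 27.47 pos [ 0.4717 -0.0261  0.0289] yaw 93.69 tool z [-0.001  0.    -1.   ] turn z 0.14 shift [-0.08 -0.03  2.12] j [-13.  17. -29.  44.  -0. -17.]
(-0.104, 0) [381.  38.]
(0, 0) [381. 274.]
(-0.08, 0.0325) [458.  92.]
(-0.08, -0.0325) [305.  92.]
(0.08, 0.0325) [446. 429.]
```

View pics/w7.png

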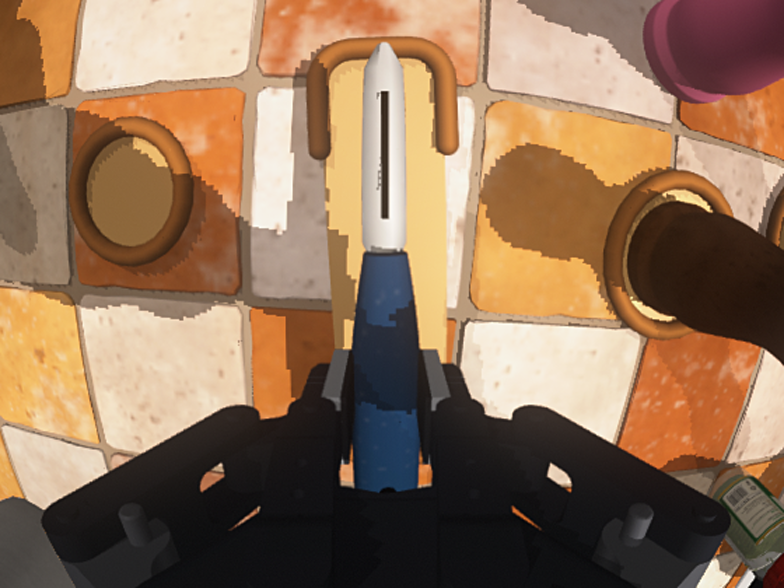

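The tray's rim spans u 306–458 with its top at v 38, matching prediction. The held blade tip is at (385,43). I'll check how far it will end up along the tray.

Run:
```python
from h import *
import pickle
c=pickle.load(open("w7.pkl","rb"))
for z in(.057,.06): 
    X=wpx2w(c,385/1.4,43/1.4,z); X2=wpx2w(c,384/1.4,252/1.4,z+.005)
    t=np.radians(3.55);R=np.array([[np.cos(t),-np.sin(t)],[np.sin(t),np.cos(t)]]); print(z,X.round(4),(R.T@(X[:2]-[.4489,-.0283])).round(4),"want -0.085,0; blade root",(R.T@(X2[:2]-[.4489,-.0283])).round(4),"want -0.015,0")
```

```text
0.057 [ 0.3622 -0.0321  0.057 ] [-0.0867  0.0015] want -0.085,0; blade root [-0.0198  0.0013] want -0.015,0
0.06 [ 0.3631 -0.0321  0.06  ] [-0.0859  0.0015] want -0.085,0; blade root [-0.0203  0.0013] want -0.015,0
```

apply_moves(
  claw=[-1,-1,-1,-1,-1,-1,-1,-1],
  xyz=[
    [-0.1,-0.05,0],
    [0,0,0.6],
    [0,0,0.6],
    [0,0,0.5],
    [0,0,0.3],
    [0,0,0.12],
    [0,0,0],
    [0,0,0],
  ],
  dr=[
    [0,0,0],
    [0,0,0],
    [0,0,0],
    [0,0,0],
    [0,0,0],
    [0,0,0],
    [0,0,0],
    [0,0,0],
  ],
)

```text
time: 28.18
position: [0.476, -0.0279, -0.0237]
eef_rot: [[-0.998, -0.062, 0.0], [-0.062, 0.998, -0.0], [-0.0, -0.0, -1.0]]
contact_force: [0.4, -0.3, -1.3]
opening: 0.244
grip_force: 39.6
```

apply_moves(
  claw=[-1,-1,-0.6,-0.3,0,0.3,0.5,0.5,0.5,0.5,0.5,0.5,1,1,1,1,1],
  xyz=[
    [0,0,0.05],
    [0,0,0],
    [0,0,0],
    [0,0,0],
    [0,0,0],
    [0,0,0],
    [0,0,0],
    [0,0,0],
    [0,0,-0.5],
    [0,0,-1],
    [0,0,-1],
    [0,0,-1],
    [0,0,-1],
    [0,0,-1],
    [0,0,-1],
    [0,0,0],
    [0,0,0],
  ],
  dr=[
    [0,0,0],
    [0,0,0],
    [0,0,0],
    [0,0,0],
    [0,0,0],
    [0,0,0],
    [0,0,0],
    [0,0,0],
    [0,0,0],
    [0,0,0],
    [0,0,0],
    [0,0,0],
    [0,0,0],
    [0,0,0],
    [0,0,0],
    [0,0,0],
    [0,0,0],
  ],
)

```text
time: 29.6
position: [0.4762, -0.0279, 0.1382]
eef_rot: [[-0.998, -0.062, 0.002], [-0.062, 0.998, -0.001], [-0.002, -0.001, -1.0]]
contact_force: [0.6, -0.6, -0.3]
opening: 0.998
grip_force: 0.0
```

Run:
```python
from h import *
import pickle
c=wrist();pickle.dump(c,open("w8.pkl","wb"))
hsv=cv2.cvtColor(c["image"],cv2.COLOR_RGB2HSV);m=cv2.inRange(hsv,(100,100,30),(125,255,255))
k=max(cv2.findContours(m,0,cv2.CHAIN_APPROX_NONE)[0],key=cv2.contourArea)[:,0]
W=np.array([wpx2w(c,u,v,.011)[:2] for u,v in k],np.float32)*1000; (x,y),s,a=cv2.minAreaRect(W)
t=np.radians(3.55);R=np.array([[np.cos(t),-np.sin(t)],[np.sin(t),np.cos(t)]]); print(s,a,R.T@(np.array([x,y])-[448.9,-28.3]),"want 35,0")
plan(.3655,-.2892,.1,60)
```

```text
(11.42243480682373, 4.901266098022461) 3.8952841758728027 [64.41471931  4.02592061] want 35,0
t 29.65 pos [ 0.4755 -0.0277  0.1372] yaw 93.56 tool z [ 0. -0. -1.] turn z 33.56 shift [ -1.42 -11.26   1.49] j [-13.  12. -17.  61.   0. -17.]
```

apply_moves(
  claw=[1,1,1,1,1,1,1,1,1,1,1,1,1,1,1,1,1,1,1,1],
  xyz=[
    [0,0,0],
    [0,0,0],
    [0,0,0],
    [0,0,0],
    [0,0,0],
    [-0.1,-0.46,0],
    [-0.11,-0.9,0],
    [-0.11,-0.9,0],
    [-0.11,-0.9,0],
    [-0.11,-0.9,0],
    [-0.11,-0.9,0],
    [-0.11,-0.9,0],
    [-0.11,-0.9,0],
    [-0.11,-0.9,0],
    [-0.11,-0.9,0.3],
    [-0.11,-0.9,0.4],
    [-0.11,-0.9,0.4],
    [-0.11,-0.9,0.4],
    [0,0,0],
    [0,0,0],
  ],
  dr=[
    [0,0,6.7],
    [0,0,6.7],
    [0,0,6.7],
    [0,0,6.7],
    [0,0,6.8],
    [0,0,0],
    [0,0,0],
    [0,0,0],
    [0,0,0],
    [0,0,0],
    [0,0,0],
    [0,0,0],
    [0,0,0],
    [0,0,0],
    [0,0,0],
    [0,0,0],
    [0,0,0],
    [0,0,0],
    [0,0,0],
    [0,0,0],
  ],
)

```text
time: 31.32
position: [0.3643, -0.289, 0.0984]
eef_rot: [[-0.865, 0.502, -0.002], [0.502, 0.865, 0.002], [0.003, 0.001, -1.0]]
contact_force: [0.1, 0.3, 0.5]
opening: 1.001
grip_force: 0.0
```

Run:
```python
from h import *
import pickle
c=wrist();pickle.dump(c,open("w9.pkl","wb"))
plan(.366,-.2892,-.005,60)
u0,v0=w2wpx(c,(.366,-.2892,.08));print(u0,v0)
g=cv2.medianBlur(cv2.cvtColor(c["image"],cv2.COLOR_RGB2GRAY),3)
x,y=int(u0)-60,int(v0)-60
C=cv2.HoughCircles(g[y:y+120,x:x+120],cv2.HOUGH_GRADIENT,1,20,param1=100,param2=15,minRadius=18,maxRadius=45)
if C is not None:
  for cx,cy,r in C[0][:6]: print(cx+x,cy+y,r,[wpx2w(c,cx+x,cy+y,z).round(4)[:2] for z in(.075,.05)])
for z,r in((.072,.017),(.05,.022)): print("exp r",np.linalg.norm(w2wpx(c,(.366,-.2892+r,z))-w2wpx(c,(.366,-.2892,z))))
```

```text
t 31.37 pos [ 0.3648 -0.2886  0.099 ] yaw 59.91 tool z [-0.001  0.002 -1.   ] turn z -0.09 shift [-0.05  0.    4.16] j [-48.  13. -23.  55.   0. -18.]
274.6520123532084 236.64923278659046
272.5 230.5 27.1 [array([ 0.3633, -0.2892]), array([ 0.3706, -0.2936])]
272.5 209.5 27.8 [array([ 0.3513, -0.2822]), array([ 0.3571, -0.2857])]
318.5 204.5 28.5 [array([ 0.363 , -0.2556]), array([ 0.3703, -0.2558])]
exp r 26.133529904072883
exp r 30.83991422319647
```

apply_moves(
  claw=[1,1,1,1,1,1,1,1,-1,-1,-1,-1,-1,-1,-1,-1,-1],
  xyz=[
    [0,0,0.6],
    [0,0,0.8],
    [0,0,0.8],
    [0,0,0.8],
    [0,0,0.7],
    [0,0,0.4],
    [0,0,0],
    [0,0,0],
    [0,0,0],
    [0,0,0],
    [0,0,0],
    [0,0,0],
    [0,0,0],
    [0,0,0],
    [0,0,0],
    [0,0,0],
    [0,0,0],
  ],
  dr=[
    [0,0,0],
    [0,0,0],
    [0,0,0],
    [0,0,0],
    [0,0,0],
    [0,0,0],
    [0,0,0],
    [0,0,0],
    [0,0,0],
    [0,0,0],
    [0,0,0],
    [0,0,0],
    [0,0,0],
    [0,0,0],
    [0,0,0],
    [0,0,0],
    [0,0,0],
  ],
  force=35,
)

```text
time: 32.78
position: [0.3657, -0.2896, -0.0017]
eef_rot: [[-0.866, 0.501, 0.001], [0.501, 0.866, -0.001], [-0.001, -0.001, -1.0]]
contact_force: [-1.4, 2.1, 11.6]
opening: 0.467
grip_force: 34.1
```

apply_moves(
  claw=[-1,-1,-1,-1,-1],
  xyz=[
    [0,0,-0.4],
    [0,0,-0.8],
    [0,0,-0.6],
    [0,0,0],
    [0,0,0],
  ],
  dr=[
    [0,0,0],
    [0,0,0],
    [0,0,0],
    [0,0,0],
    [0,0,0],
  ],
)

```text
time: 33.2
position: [0.3657, -0.2896, 0.0429]
eef_rot: [[-0.866, 0.501, 0.001], [0.501, 0.866, -0.001], [-0.002, -0.001, -1.0]]
contact_force: [0.6, -1.0, -2.0]
opening: 0.463
grip_force: 35.2
```

```bash
python3 -c "
from h import *
plan(.4167,-.1563,.045,60)"
```

```text
t 33.2 pos [ 0.3657 -0.2896  0.0429] yaw 59.96 tool z [ 0.001 -0.001 -1.   ] turn z -0.04 shift [ 0.9   5.64 -0.09] j [-48.  16. -28.  46.   0. -18.]
```

apply_moves(
  claw=[-1,-1,-1,-1,-1,-1,-1,-1,-1,-1,-1,-1],
  xyz=[
    [0.05,0.3,0],
    [0.1,0.65,0],
    [0.1,0.65,0],
    [0.1,0.65,0],
    [0.1,0.65,0],
    [0.1,0.65,0],
    [0.1,0.65,0],
    [0.1,0.65,0],
    [0.1,0.5,0],
    [0.05,0.29,0],
    [0,0,0],
    [0,0,0],
  ],
  dr=[
    [0,0,0],
    [0,0,0],
    [0,0,0],
    [0,0,0],
    [0,0,0],
    [0,0,0],
    [0,0,0],
    [0,0,0],
    [0,0,0],
    [0,0,0],
    [0,0,0],
    [0,0,0],
  ],
)

```text
time: 34.2
position: [0.4162, -0.1556, 0.042]
eef_rot: [[-0.866, 0.5, -0.001], [0.5, 0.866, 0.0], [0.001, -0.0, -1.0]]
contact_force: [-0.3, -0.3, -1.2]
opening: 0.462
grip_force: 35.2
```

Run:
```python
from h import *
import pickle
plan(.4167,-.1563,.002,60)
c=wrist();pickle.dump(c,open("w10.pkl","wb"))
# score rim ring fits: brown mask vs predicted annulus, shaker occlusion ignored
hsv=cv2.cvtColor(c["image"],cv2.COLOR_RGB2HSV); g=cv2.GaussianBlur(cv2.cvtColor(c["image"],cv2.COLOR_RGB2GRAY),(0,0),1).astype(float)
gx,gy=cv2.Sobel(g,6,1,0),cv2.Sobel(g,6,0,1);G=np.hypot(gx,gy)
best=[]
th=np.radians(np.arange(0,360,3))
for x in np.arange(.408,.426,.001):
  for y in np.arange(-.165,-.147,.001):
    s=0
    for t in th:
      u,v=w2wpx(c,(x+.037*np.cos(t),y+.037*np.sin(t),.004))
      if 0<=u<559 and 0<=v<290: s+=min(G[int(round(v)),int(round(u))],120)
    best.append((s,x,y))
for b in sorted(best)[::-1][:6]: print(np.round(b,4))
```

```text
t 34.2 pos [ 0.4162 -0.1556  0.042 ] yaw 60.01 tool z [-0.001  0.    -1.   ] turn z 0.01 shift [-0.03 -0.02  1.6 ] j [-31.  14. -31.  45.  -0.  -1.]
[ 8.125241e+03  4.150000e-01 -1.540000e-01]
[ 7.6252014e+03  4.1400000e-01 -1.5400000e-01]
[ 7.1401623e+03  4.2300000e-01 -1.6200000e-01]
[ 6.9741182e+03  4.2500000e-01 -1.5900000e-01]
[ 6.9268611e+03  4.2600000e-01 -1.5800000e-01]
[ 6.8805435e+03  4.2200000e-01 -1.6300000e-01]
```

apply_moves(
  claw=[-1,-1,-1,-1,-1,-1,-1],
  xyz=[
    [0,0,0.5],
    [0,0,0.5],
    [0,0,0.3],
    [0,0,0.2],
    [0,0,0.1],
    [0,0,0],
    [0,0,0],
  ],
  dr=[
    [0,0,0],
    [0,0,0],
    [0,0,0],
    [0,0,0],
    [0,0,0],
    [0,0,0],
    [0,0,0],
  ],
)

```text
time: 34.83
position: [0.4166, -0.1561, 0.0027]
eef_rot: [[-0.866, 0.501, 0.0], [0.501, 0.866, -0.0], [-0.0, -0.0, -1.0]]
contact_force: [0.7, 0.5, -1.3]
opening: 0.458
grip_force: 35.2
```

apply_moves(
  claw=[-1,-1,-1,-1],
  xyz=[
    [0,0,0.08],
    [0,0,0],
    [0,0,0],
    [0,0,0],
  ],
  dr=[
    [0,0,0],
    [0,0,0],
    [0,0,0],
    [0,0,0],
  ],
)

```text
time: 35.17
position: [0.4171, -0.1563, 0.0013]
eef_rot: [[-0.866, 0.501, 0.001], [0.501, 0.866, -0.001], [-0.002, -0.0, -1.0]]
contact_force: [-2.8, 0.7, 12.0]
opening: 0.46
grip_force: 37.0
```

The shaker touches the floor at the expected height, so I'll release, rise and back off for a clear final look. The retreat is up and then to a spot over the free worktop area.

apply_moves(
  claw=[-0.5,-0.2,0.2,0.6,1,1,1,1,1,1,1,1,1,1,1,1,1,1,1,1],
  xyz=[
    [0,0,0],
    [0,0,0],
    [0,0,0],
    [0,0,0],
    [0,0,0],
    [0,0,0],
    [0,0,0],
    [0,0,-0.4],
    [0,0,-0.8],
    [0,0,-1],
    [0,0,-1],
    [0,0,-1],
    [0,0,-1],
    [0,0,-1],
    [0,0,-1],
    [0,-0.9,-0.8],
    [0,-0.9,0],
    [0,-0.9,0],
    [0,-0.9,0],
    [0,-0.9,0],
  ],
  dr=[
    [0,0,0],
    [0,0,0],
    [0,0,0],
    [0,0,0],
    [0,0,0],
    [0,0,0],
    [0,0,0],
    [0,0,0],
    [0,0,0],
    [0,0,0],
    [0,0,0],
    [0,0,0],
    [0,0,0],
    [0,0,0],
    [0,0,0],
    [0,0,0],
    [0,0,0],
    [0,0,0],
    [0,0,0],
    [0,0,0],
  ],
)

```text
time: 36.83
position: [0.3595, -0.254, 0.2005]
eef_rot: [[-0.866, 0.5, 0.0], [0.5, 0.866, -0.0], [-0.0, -0.0, -1.0]]
contact_force: [0.8, -0.3, -0.5]
opening: 1.0
grip_force: 0.0
```

apply_moves(
  claw=[1,1,1,1,1,1,1],
  xyz=[
    [0,-0.9,0],
    [0,-0.7,0],
    [0,0,0],
    [0,0,0],
    [0,0,0],
    [0,0,0],
    [0,0,0],
  ],
  dr=[
    [0,0,0],
    [0,0,0],
    [0,0,0],
    [0,0,0],
    [0,0,0],
    [0,0,0],
    [0,0,0],
  ],
)

```text
time: 37.42
position: [0.3404, -0.2873, 0.2005]
eef_rot: [[-0.866, 0.5, 0.0], [0.5, 0.866, 0.0], [0.0, 0.0, -1.0]]
contact_force: [0.5, -1.3, -0.4]
opening: 1.001
grip_force: 0.0
```

Run:
```python
from h import *
import pickle
t=read_camera("top");s=read_camera("scene");pickle.dump(t,open("top9.pkl","wb"));pickle.dump(s,open("scene9.pkl","wb"))
a=cv2.resize(t["image"][140:290,135:345],(798,570),interpolation=cv2.INTER_CUBIC)
save("pics/final.png",a); print("jar scene diff");
s0=pickle.load(open("scene.pkl","rb"));d=np.abs(s0["image"].astype(int)-s["image"]).max(2)
print(d[275:345,315:352].mean())
```

```text
jar scene diff
4.409266409266409
```

View pics/final.png

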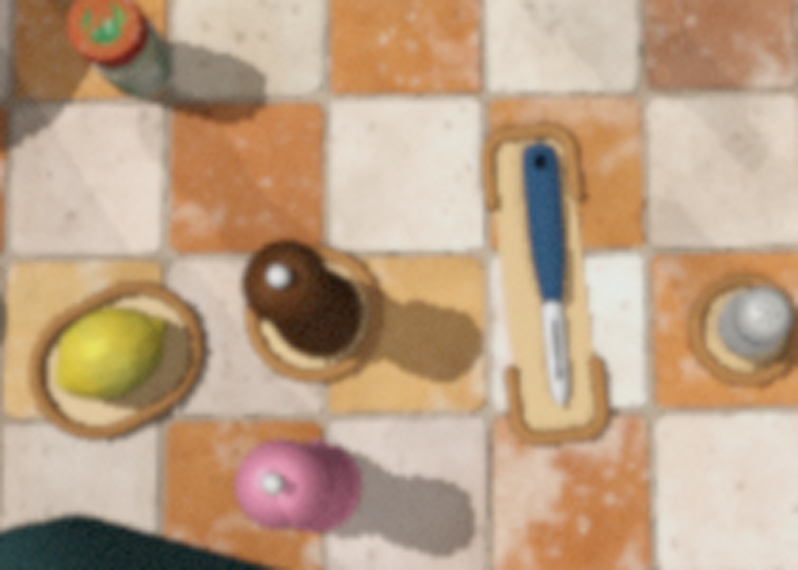

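Everything is in its holder. The lemon is at (110,352), the mill's finial at (278,275) with its foot inside the ring, the peeler runs (540,144)–(562,405) in its tray, and the shaker's dome is at (765,315). I'll check the offsets numerically.

Run:
```python
from h import *
import pickle
c=pickle.load(open("top9.pkl","rb"));f=lambda u,v,z:px2w(c,(u+.5)/3.8-.5+135,(v+.5)/3.8-.5+140,z)
M=lambda a,b:((a+b)/2).round(4)
print("lemon",f(110,352,.031).round(4),"oval",f(118,360,.006).round(4))
print("mill",f(278,275,.171).round(4),"holder",f(314,311,.006).round(4))
print("peeler",M(f(540,144,.011),f(562,405,.006)),"tray",M(f(535,124,.006),f(559,443,.006)))
print("dome",f(765,315,.08).round(4),"holder .4163 -.156")
print("jar",f(107,28,.106).round(4),"was .5938 .2319")
# foot/body silhouettes expected if centred
for n,x,y,r,z in[("mill foot",.4304,.12,.029,.012),("lemon",.403,.2436,.001,.031),("dome",.4163,-.156,.017,.078),("body",.4163,-.156,.022,.02)]:
    P=np.array([w2px(c,np.array([x+r*np.cos(t),y+r*np.sin(t),z])) for t in np.linspace(0,6.28,90)]);P=(P+.5-[135,140])*3.8-.5;print(n,P.min(0).round(),P.max(0).round())
```

```text
lemon [0.4056 0.2441 0.031 ] oval [0.4027 0.2451 0.006 ]
mill [0.4337 0.1189 0.171 ] holder [0.4322 0.1203 0.006 ]
peeler [ 0.454  -0.0317  0.0085] tray [ 0.4492 -0.029   0.006 ]
dome [ 0.4175 -0.1579  0.08  ] holder .4163 -.156
jar [0.5922 0.2313 0.106 ] was .5938 .2319
mill foot [268. 268.] [359. 358.]
lemon [109. 355.] [112. 358.]
dome [733. 289.] [790. 346.]
body [714. 293.] [784. 362.]
```

```bash
python3 -c "
from workcell import env
print(env.finish_job())"
```

```text
the job is handed in; nothing more can be done
None
```

I handed in the job after about 38 s: the mill, shaker, lemon and peeler are all in their holders, released and measured within about 6 mm of centre in the last top view, and the spice jar stayed put (the hand-in returned no verdict).

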